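# Stack the spacer rings on the indexing stage and present them to the camera

### The arm

A 6-joint arm with a two-finger parallel gripper is mounted at the origin on the work surface. World frame = base frame: x ahead of the robot, y to its left, z up, the work surface at z = 0. Lengths are in m, angles in rad, forces in N, time in s.
With the tool pointing down it reaches from about 0.35 to 0.775 m from the base axis. Payload 7.3 kg.
Tool frame: the origin (TCP) lies midway between the tips of the shut fingers; the grasp point (between the pads) lies 19 mm behind it (tcp_to_grasp is the distance from the TCP to the grasp point, in m); z points along the fingers, y is the line along which they close (so a half turn about z gives the same grasp; the last joint's range is limited). The gripper opens to 92 mm and grips with 3 to 60 N. Pads are 19 mm wide; open, the fingers measure 130 mm over their backs; the gripper's body (75 mm by 190 mm) begins 47 mm behind the grasp point.
Start: joints at [-1.289, 0.342, 1.524, -0, 1.275, -0.146], TCP at [0.218, -0.478, 0.192] pointing down, gripper open.
Joint ranges: [-2.53, 2.53], [-0.77, 2.02], [0.04, 2.7], [-1, 4.14], [0.28, 2.66], [-3.11, 3.11]. Speed limits (rad/s): [2.57, 2.57, 3.14, 3.14, 3.14, 3.14].

### API

Orientations are given as [roll, pitch, yaw] about the fixed x, y, z axes, in that order (R = Rz(yaw) Ry(pitch) Rx(roll)).
In Python, from cell import observe, read_camera, calibration, hand_in, tcp_to_grasp gives the robot as it stands.
- The arm moves only by the tool send_rows, never from a script. Its argument "targets" is a list of rows, each a list of 5 numbers: the opening, from 0 (shut) to 1 (fully open), then the shift along the world's x, y, z in m, then the turn about the world's z in rad. A call has 1 to 5 rows; each row shifts and turns the commanded pose from where the row before left it; what a row does not reach is not made up. A row lasts 1/10 s, in which the tool goes at most 50 mm and 8.59 degrees, less where a joint would pass 70% of its speed; a pose out of reach is approached as far as the arm can. A call is refused whole if a number of a shift passes 0.05 or a number of a turn 0.15, either way. A call with a gripper value outside its range is refused whole. The fingers move at their own pace and stop on an object; "grip_force" is the grip in N (left out, the last holds). Time passes only in rows, so rows that do not move let the fingers close. It gives the time, the measured TCP pose, the force, the opening and the grip force at its end, in the units of the state.
- observe(): the state, without advancing time (a new reading comes with each control period).
- read_camera(name): name is "scene" or "top" or "wrist"; returns (picture, depth): 400x640x3 uint8, red, green, blue; 400x640 float32, m along the optical axis (not along the pixel's ray), 0 where there is no reading.
- calibration(name): a dict with "intrinsics" (3x3 intrinsics, pixels), "k1" (the pictures are not rectified: a ray, as slopes to the right and down, at radius r is drawn at 1 + k1 r^2 times it, then the intrinsics apply), "world_to_cam" (4x4, takes a point from world to camera coordinates); the wrist camera has in their place "hand_eye" (4x4, takes a point from camera to tool coordinates, whose origin is the TCP and whose axes are the flange's). Camera axes: x right, y up, looking along -z (the intrinsics and any distortion apply to the point x, -y, -z); pixel columns grow to the right and rows downward; lengths in m; the calibration is good to about 2 mm. A picture is of the moment at which its call begins: read the wrist's pose just before it. calibration takes no time and is no camera call.
- hand_in(): hands the job in; it is judged then, once.
The state is a dict: "time": time; "qpos": joint angles; "qvel": joint speeds; "joint_efforts": joint torques, N m; "tool_pos": TCP position; "tool_rot": TCP orientation; "contact_force": force on the tool from outside, world axes, zero at the start; "torque": the same for the moment, N m; "opening": finger opening in m; "grip_force": force on a finger pad.
Only numpy, scipy, OpenCV 4.12 (cv2) and the standard library are available. Lean on these libraries where they do the work, as an engineer would, in place of code of your own. Each camera call takes 0.05 s, during which the arm holds its last target. There are 200 camera calls.

### The job

Turn the indexing stage by its knob a quarter turn counter-clockwise to its loading detent (post over the green mark), then take the red sleeve off the post and put it in the grey tray. With the stage in that detent, thread all the spacer rings on the table down the post one by one, each fully home, in order from the widest at the bottom to the smallest on top (black, blue, orange, purple, green; some may be missing). Finally turn the stage back into its inspection detent, post at the camera with the pink ring light, let go, and leave the other things on the bench alone.

Things in the scene. Friction and masses are not known exactly. Their poses are not given: they have to be found in the camera images.
- turntable (a joint): aluminium turntable, 220 mm across, vertical axis. Angle in rad: 0 = inspection detent (post at the camera; the start), 1.571 = loading detent (quarter turn counter-clockwise from above; post at the green mark). It has stops at both. An over-centre spring pushes it into the nearer one and holds it there (up to 5 N at the knob); near the middle it may stay.
- stage_axis (a point): point on the turntable's axis, on its top face (38 mm above the table). The frame belongs to the fixed base: its +y points to the camera (inspection), its -x to the green loading mark. The base is 236 mm across; the camera and its stand begin 174 mm from the axis on +y, reach to 240 mm, are 60 mm wide and 102 mm tall.
- post_foot (a point): foot of the fixed upright steel post on the turntable, on the turntable's top face; z up along the post. The post is 20 mm in diameter, 54 mm tall, its top 6 mm tapering to 10 mm, and stands 55 mm from the axis.
- knob_top (a point): centre of the top of the turntable's upright black knob: a fixed cylinder 20 mm in diameter and 50 mm tall, 90 mm from the axis, across the axis from the post; grip it from above to turn the table.
- sleeve: red protective tube, 44 mm outside, 25 mm bore, 62 mm tall, about 60 g, standing over the post at the start; origin at its middle (31 mm above its foot), z along its axis.
- tray: fixed grey open tray, 140 x 140 mm, 30 mm tall, walls 4 mm; origin under its centre.
- tray_in (a point): centre of the tray's inner floor; x and y along its sides, z up.
- ring_black: black flat spacer ring, 68 mm outside, 25 mm bore, 10 mm thick, 30 to 85 g, lying flat on the table; origin at its centre (5 mm above its underside), z along its axis. May be absent.
- ring_blue: blue flat spacer ring, 63 mm outside, 25 mm bore, 10 mm thick, 30 to 85 g, lying flat on the table; origin at its centre (5 mm above its underside), z along its axis. May be absent.
- ring_orange: orange flat spacer ring, 58 mm outside, 25 mm bore, 10 mm thick, 30 to 85 g, lying flat on the table; origin at its centre (5 mm above its underside), z along its axis. May be absent.
- ring_purple: purple flat spacer ring, 53 mm outside, 25 mm bore, 10 mm thick, 30 to 85 g, lying flat on the table; origin at its centre (5 mm above its underside), z along its axis. May be absent.
- ring_green: green flat spacer ring, 48 mm outside, 25 mm bore, 10 mm thick, 30 to 85 g, lying flat on the table; origin at its centre (5 mm above its underside), z along its axis. May be absent.
- screwdriver: screwdriver lying on the table, about 200 mm long along its x; leave it alone. Origin within its length, at the underside.
- mouse: black computer mouse, 64 mm across, 34 mm tall; leave it alone. Origin near its middle, at the underside.
- jar: amber glass jar, 60 mm across, 85 mm tall; leave it alone. Origin near its middle, at the underside.
- lens_case: closed blue lens case, 100 x 70 x 35 mm; leave it alone. Origin near its middle, at the underside.
- pliers: pliers with red handles, about 150 mm long along x; leave it alone. Origin near its middle, at the underside.
- pen: marker pen, 14 mm thick, about 135 mm long along x; leave it alone. Origin near its middle, at the underside.
Things that resemble listed ones, but are neither listed nor needed, are in the scene too. Several things have the shape of the ring_black; the one meant has the colours described above.

How it is judged:
On the way, in this order (a step that is already met when the one before it is completed fails the run):
1. the turntable stands in the loading detent, the red sleeve still on the post (value of joint turntable between 1.5008 and 1.6408 rad and horizontal distance between sleeve and post_foot below 0.01 m), for 0.2 s.
2. the red sleeve is in the grey tray (x of sleeve in the frame of tray_in between -0.065 and 0.065 m and y of sleeve in the frame of tray_in between -0.065 and 0.065 m and z of sleeve in the frame of tray_in below 0.045 m), for 0.2 s.
3. the black ring (if there is one) is fully home on the post, on the rings wider than it, with the turntable in the loading detent (horizontal distance between ring_black and post_foot below 0.0045 m and angle between the z axis of ring_black and the z axis of post_foot, either way round below 0.08 rad and z of ring_black in the frame of post_foot between 0.003 and 0.007 m and z of ring_black in the frame of post_foot below 0.007 m and x of ring_black in the frame of stage_axis below -0.045 m and y of ring_black in the frame of stage_axis between -0.012 and 0.012 m), for 0.2 s.
4. the blue ring (if there is one) is fully home on the post, on the rings wider than it, with the turntable in the loading detent (horizontal distance between ring_blue and post_foot below 0.0045 m and angle between the z axis of ring_blue and the z axis of post_foot, either way round below 0.08 rad and z of ring_blue in the frame of post_foot below 0.017 m and (z of ring_blue in the frame of post_foot between 0.003 and 0.007 m or z of ring_blue in the frame of ring_black between 0.008 and 0.012 m or z of ring_blue in the frame of ring_black between -0.012 and -0.008 m) and x of ring_blue in the frame of stage_axis below -0.045 m and y of ring_blue in the frame of stage_axis between -0.012 and 0.012 m), for 0.2 s.
5. the orange ring (if there is one) is fully home on the post, on the rings wider than it, with the turntable in the loading detent (horizontal distance between ring_orange and post_foot below 0.0045 m and angle between the z axis of ring_orange and the z axis of post_foot, either way round below 0.08 rad and z of ring_orange in the frame of post_foot below 0.027 m and (z of ring_orange in the frame of post_foot between 0.003 and 0.007 m or z of ring_orange in the frame of ring_black between 0.008 and 0.012 m or z of ring_orange in the frame of ring_black between -0.012 and -0.008 m or z of ring_orange in the frame of ring_blue between 0.008 and 0.012 m or z of ring_orange in the frame of ring_blue between -0.012 and -0.008 m) and x of ring_orange in the frame of stage_axis below -0.045 m and y of ring_orange in the frame of stage_axis between -0.012 and 0.012 m), for 0.2 s.
6. the purple ring (if there is one) is fully home on the post, on the rings wider than it, with the turntable in the loading detent (horizontal distance between ring_purple and post_foot below 0.0045 m and angle between the z axis of ring_purple and the z axis of post_foot, either way round below 0.08 rad and z of ring_purple in the frame of post_foot below 0.037 m and (z of ring_purple in the frame of post_foot between 0.003 and 0.007 m or z of ring_purple in the frame of ring_black between 0.008 and 0.012 m or z of ring_purple in the frame of ring_black between -0.012 and -0.008 m or z of ring_purple in the frame of ring_blue between 0.008 and 0.012 m or z of ring_purple in the frame of ring_blue between -0.012 and -0.008 m or z of ring_purple in the frame of ring_orange between 0.008 and 0.012 m or z of ring_purple in the frame of ring_orange between -0.012 and -0.008 m) and x of ring_purple in the frame of stage_axis below -0.045 m and y of ring_purple in the frame of stage_axis between -0.012 and 0.012 m), for 0.2 s.
7. the green ring (if there is one) is fully home on the post, on the rings wider than it, with the turntable in the loading detent (horizontal distance between ring_green and post_foot below 0.0045 m and angle between the z axis of ring_green and the z axis of post_foot, either way round below 0.08 rad and z of ring_green in the frame of post_foot below 0.047 m and (z of ring_green in the frame of post_foot between 0.003 and 0.007 m or z of ring_green in the frame of ring_black between 0.008 and 0.012 m or z of ring_green in the frame of ring_black between -0.012 and -0.008 m or z of ring_green in the frame of ring_blue between 0.008 and 0.012 m or z of ring_green in the frame of ring_blue between -0.012 and -0.008 m or z of ring_green in the frame of ring_orange between 0.008 and 0.012 m or z of ring_green in the frame of ring_orange between -0.012 and -0.008 m or z of ring_green in the frame of ring_purple between 0.008 and 0.012 m or z of ring_green in the frame of ring_purple between -0.012 and -0.008 m) and x of ring_green in the frame of stage_axis below -0.045 m and y of ring_green in the frame of stage_axis between -0.012 and 0.012 m), for 0.2 s.
8. the turntable stands in the inspection detent again (value of joint turntable between -0.06 and 0.06 rad), for 0.3 s.
At the end, for the whole second after the job is handed in: Every ring present is on the post (within 4.5 mm of its axis, flat within 0.08 rad), resting within 2 mm on the turntable or the ring below, widest lowest; the sleeve is in the tray (centre within 65 mm of its middle each way); the turntable is within 0.06 rad of 0; all at rest (all of step 2 and all of step 8 and horizontal distance between each of ring_black, ring_blue, ring_orange, ring_purple, ring_green and post_foot below 0.0045 m and angle between the z axis of each of ring_black, ring_blue, ring_orange, ring_purple, ring_green and the z axis of post_foot, either way round below 0.08 rad and z of ring_black in the frame of post_foot between 0.003 and 0.007 m and z of ring_black in the frame of post_foot below 0.007 m and z of ring_blue in the frame of post_foot below 0.017 m and (z of ring_blue in the frame of post_foot between 0.003 and 0.007 m or z of ring_blue in the frame of ring_black between 0.008 and 0.012 m or z of ring_blue in the frame of ring_black between -0.012 and -0.008 m) and z of ring_orange in the frame of post_foot below 0.027 m and (z of ring_orange in the frame of post_foot between 0.003 and 0.007 m or z of ring_orange in the frame of ring_black between 0.008 and 0.012 m or z of ring_orange in the frame of ring_black between -0.012 and -0.008 m or z of ring_orange in the frame of ring_blue between 0.008 and 0.012 m or z of ring_orange in the frame of ring_blue between -0.012 and -0.008 m) and z of ring_purple in the frame of post_foot below 0.037 m and (z of ring_purple in the frame of post_foot between 0.003 and 0.007 m or z of ring_purple in the frame of ring_black between 0.008 and 0.012 m or z of ring_purple in the frame of ring_black between -0.012 and -0.008 m or z of ring_purple in the frame of ring_blue between 0.008 and 0.012 m or z of ring_purple in the frame of ring_blue between -0.012 and -0.008 m or z of ring_purple in the frame of ring_orange between 0.008 and 0.012 m or z of ring_purple in the frame of ring_orange between -0.012 and -0.008 m) and z of ring_green in the frame of post_foot below 0.047 m and (z of ring_green in the frame of post_foot between 0.003 and 0.007 m or z of ring_green in the frame of ring_black between 0.008 and 0.012 m or z of ring_green in the frame of ring_black between -0.012 and -0.008 m or z of ring_green in the frame of ring_blue between 0.008 and 0.012 m or z of ring_green in the frame of ring_blue between -0.012 and -0.008 m or z of ring_green in the frame of ring_orange between 0.008 and 0.012 m or z of ring_green in the frame of ring_orange between -0.012 and -0.008 m or z of ring_green in the frame of ring_purple between 0.008 and 0.012 m or z of ring_green in the frame of ring_purple between -0.012 and -0.008 m) and velocity of joint turntable between -0.05 and 0.05 rad/s and linear speed of each of sleeve, ring_black, ring_blue, ring_orange, ring_purple, ring_green below 0.02 m/s); the robot touches nothing.
It fails at once if the screwdriver, mouse, jar, lens case, pliers or pen is moved by more than 40 mm (distance of any of screwdriver, mouse, jar, lens_case, pliers, pen from where it was at the start of the episode above 0.04 m).
Of ring_black, ring_blue, ring_orange, ring_purple, ring_green only 3 to 5 are there at a start; the rules pass over those that are not, and their reading is None.
At some moment in a run one of ring_black, ring_blue, ring_orange, ring_purple, ring_green may be knocked a few centimetres aside while the robot is not near it.
Once in a run the grip may slacken for a moment while it holds something.
It also fails if it takes over 210 s, if anything falls off the work surface, if the arm or the gripper's body presses on something with over 40 N, if the wrist force passes 120 N, or if a joint passes its speed limit or range.

## Working session

There is one attempt and no reset: what is moved stays moved. The work goes in short steps, Python scripts to look and compute and a tool call to move; the robot and the scene stay as the last step left them, time stands still between calls to the robot, and variables do not carry over. Pictures are saved under pics/ and viewed, at most 14 in all, crops included, and the job is handed in when it is done.

Besides the shell and the picture viewer there is one more tool, called after "Emit:" in YAML: its name, and indented under it one key for each argument. send_rows: Moves the arm, as the interface text tells. Its arguments: {"type":"object","properties":{"targets":{"type":"array","items":{"type":"array","items":{"type":"number"}}},"grip_force":{"type":"number"}},"required":["targets"]}

```bash
mkdir -p pics; ls
cat > h.py <<'E'
import numpy as np, cv2
from cell import *
def snap(n,f=None):
    s=observe(); im,d=read_camera(n)
    if f: cv2.imwrite('pics/'+f,im[:,:,::-1])
    return s,im,d
def Rm(r):
    a,b,c=r; cx,sx,cy,sy,cz,sz=np.cos(a),np.sin(a),np.cos(b),np.sin(b),np.cos(c),np.sin(c)
    return np.array([[cz,-sz,0],[sz,cz,0],[0,0,1]])@np.array([[cy,0,sy],[0,1,0],[-sy,0,cy]])@np.array([[1,0,0],[0,cx,-sx],[0,sx,cx]])
def c2w(n,s):
    c=calibration(n)
    if n=='wrist':
        T=np.eye(4);T[:3,:3]=Rm(s['tool_rot']);T[:3,3]=s['tool_pos'];return T@np.array(c['hand_eye'])
    return np.linalg.inv(np.array(c['world_to_cam']))
def rays(n,s,uv):
    c=calibration(n);K=np.array(c['intrinsics'],float)
    p=cv2.undistortPoints(np.array(uv,float).reshape(-1,1,2),K,np.array([c['k1'],0,0,0.])).reshape(-1,2)
    T=c2w(n,s); d=np.c_[p[:,0],-p[:,1],-np.ones(len(p))]
    return T[:3,3],d@T[:3,:3].T
def onz(n,s,uv,z):
    o,d=rays(n,s,uv); return o+d*((z-o[2])/d[:,2])[:,None]
def pts(n,s,dep,uv):
    o,d=rays(n,s,uv); uv=np.array(uv,int); return o+d*dep[uv[:,1],uv[:,0]][:,None]
def proj(n,s,P):
    c=calibration(n);K=np.array(c['intrinsics'],float);T=np.linalg.inv(c2w(n,s))
    q=(np.c_[np.atleast_2d(P),np.ones(len(np.atleast_2d(P)))]@T.T)[:,:3]*[1,-1,-1]
    return cv2.projectPoints(q,np.zeros(3),np.zeros(3),K,np.array([c['k1'],0,0,0.]))[0].reshape(-1,2)
E
python3 - <<'E'
from h import *
for n in('top','scene'): 
    s,im,d=snap(n,n+'0.png'); print(n,c2w(n,s).round(3).tolist(),calibration(n)['intrinsics'])
print(s,tcp_to_grasp, calibration('wrist'))
E
```

```text
pics
top [[0.017, 0.985, -0.171, 0.36], [-1.0, 0.017, -0.002, -0.035], [0.001, 0.171, 0.985, 1.067], [0.0, 0.0, 0.0, 1.0]] [[389.34300496   0.         319.22307561]
 [  0.         389.34300496 194.88653971]
 [  0.           0.           1.        ]]
scene [[0.321, -0.74, 0.592, 1.244], [0.947, 0.256, -0.194, -0.3], [-0.008, 0.622, 0.783, 1.062], [0.0, 0.0, 0.0, 1.0]] [[399.58568664   0.         320.99626184]
 [  0.         399.58568664 201.81565162]
 [  0.           0.           1.        ]]
{'time': 0.05, 'qpos': array([-1.28901107e+00,  3.42727616e-01,  1.52497397e+00,  5.96537244e-06,
        1.27539384e+00, -1.46031680e-01]), 'qvel': array([-0.00092715,  0.00138091, -0.00169237,  0.00227799, -0.00039769,
        0.00046017]), 'joint_efforts': array([ 1.86544930e-03, -4.32423484e+01, -2.44997156e+01,  7.20805465e-02,
        5.24546485e-02, -2.61256258e-05]), 'tool_pos': array([ 0.21769898, -0.47725604,  0.19135748]), 'tool_rot': array([-3.14010670e+00, -2.24317289e-04,  4.27815028e-01]), 'contact_force': array([ 0.38491348, -0.89617234, -0.24767159]), 'torque': array([ 0.00509811, -0.0172085 ,  0.02076328]), 'grip_force': 0.0, 'opening': 0.09205406429377097} 0.0188 {'intrinsics': array([[276.29661062,   0.        , 311.99925487],
       [  0.        , 276.29661062, 193.00016788],
       [  0.        ,   0.        ,   1.        ]]), 'k1': -0.04366390494625936, 'hand_eye': array([[-1.44015406e-04,  9.67084496e-01,  2.54455414e-01,
         6.78140786e-02],
       [ 9.99999935e-01,  2.23562726e-04, -2.83698619e-04,
        -1.22537721e-03],
       [-3.31247282e-04,  2.54455356e-01, -9.67084465e-01,
        -1.92447107e-01],
       [ 0.00000000e+00,  0.00000000e+00,  0.00000000e+00,
         1.00000000e+00]])}
```

View pics/top0.png

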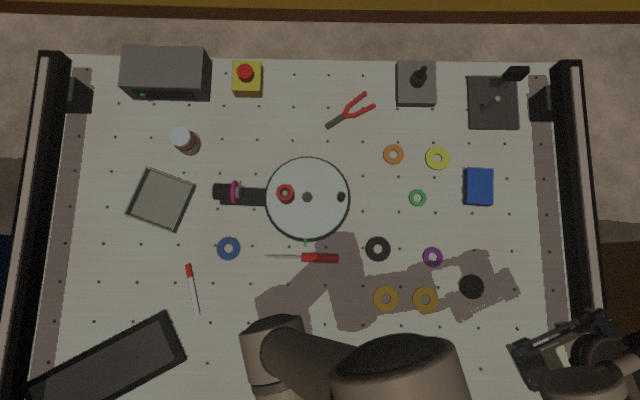

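View pics/scene0.png

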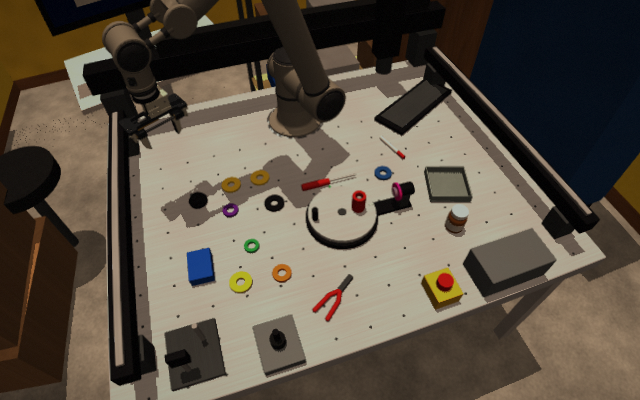

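The top picture shows the turntable at (307,197), with the sleeve at (286,193), the knob at (341,197) and the tray at (160,198). The rings are black (378,249), blue (228,248), orange (393,154), purple (432,257) and green (417,198). The yellow and amber rings are decoys, and the screwdriver lies close to the loading mark at row 258.

```bash
cat >> h.py <<'E'
def blob(im,f,x0=None,r=None):
    h=cv2.cvtColor(im,cv2.COLOR_RGB2HSV).astype(int); m=f(h[...,0],h[...,1],h[...,2]).astype(np.uint8)
    if x0 is not None:
        k=np.zeros_like(m);cv2.circle(k,tuple(int(v) for v in x0),int(r),1,-1);m&=k
    return m
def ring(n,s,m,z):
    "outer contour -> world plane -> enclosing-circle fit"
    cs,_=cv2.findContours(m*255,cv2.RETR_EXTERNAL,cv2.CHAIN_APPROX_NONE)
    c=max(cs,key=cv2.contourArea).reshape(-1,2)
    P=onz(n,s,c,z)[:,:2]
    A=np.c_[2*P,np.ones(len(P))];q=np.linalg.lstsq(A,(P**2).sum(1),rcond=None)[0]
    return q[:2].round(4),2*np.sqrt(q[2]+q[:2]@q[:2]).round(4),len(c)
C={'black':lambda h,s,v:v<60,'blue':lambda h,s,v:(h>100)&(h<125)&(s>100),'orange':lambda h,s,v:(h>5)&(h<20)&(s>130),
'purple':lambda h,s,v:(h>125)&(h<160)&(s>90),'green':lambda h,s,v:(h>50)&(h<90)&(s>90),'red':lambda h,s,v:((h<6)|(h>172))&(s>130)}
E
python3 - <<'E'
from h import *
loc={'top':dict(black=(378,249),blue=(228,248),orange=(393,154),purple=(432,257),green=(417,198)),'scene':dict(black=(274,203),blue=(383,173),orange=(282,273),purple=(230,210),green=(252,246))}
for n in loc:
    s,im,d=snap(n)
    for k,p in loc[n].items():
        print(n,k,ring(n,s,blob(im,C[k],p,22),0.01), im[p[1],p[0]+10])
    if n=='top':
        print('sleeve',ring(n,s,blob(im,C['red'],(286,193),14),0.1),'knob',ring(n,s,blob(im,lambda h,s,v:v<60,(341,197),9),0.088))
        print('tt',ring(n,s,blob(im,lambda h,s,v:v>90,(307,197),41),0.038))
        print('pts',onz(n,s,[(307,197)],.038),onz(n,s,[(147,168),(196,182),(173,232),(125,215)],.03).round(3).tolist())
        print('others screwdriver ends, pen, case, jar, mouse',onz(n,s,[(264,256),(338,258),(187,264),(198,314),(479,187),(184,140),(471,286)],.02).round(3).tolist(), onz(n,s,[(213,190),(266,196)],.1).round(3).tolist())
        u=[(x,y) for y in range(186,200) for x in range(278,295)]
        P=pts(n,s,d,u); print('sleeve top z',np.percentile(P[:,2],[5,50,90]),'knob z',pts(n,s,d,[(341,197),(340,195)])[:,2],'table',pts(n,s,d,[(350,130),(378,249),(307,180)])[:,2])
E
```

```text
top black (array([ 0.4002, -0.1905]), np.float64(0.063), 67) [32 28 30]
top blue (array([0.3945, 0.2108]), np.float64(0.0556), 60) [51 68 92]
top orange (array([ 0.6636, -0.2365]), np.float64(0.0532), 53) [130  98  64]
top purple (array([ 0.382 , -0.3374]), np.float64(0.0466), 51) [96 64 96]
top green (array([ 0.5414, -0.301 ]), np.float64(0.0432), 45) [132 131 120]
sleeve (array([0.5319, 0.0554]), np.float64(0.0406), 48) knob (array([ 0.5267, -0.0871]), np.float64(0.019), 22)
tt (array([0.5333, 0.0009]), np.float64(0.2166), 235)
pts [[0.5324019  0.00055571 0.038     ]] [[0.606, 0.437, 0.03], [0.57, 0.302, 0.03], [0.434, 0.353, 0.03], [0.477, 0.483, 0.03]]
others screwdriver ends, pen, case, jar, mouse [[0.375, 0.112, 0.02], [0.373, -0.085, 0.02], [0.351, 0.313, 0.02], [0.225, 0.275, 0.02], [0.571, -0.467, 0.02], [0.69, 0.347, 0.02], [0.308, -0.432, 0.02]] [[0.536, 0.236, 0.1], [0.523, 0.102, 0.1]]
sleeve top z [0.03874547 0.09769164 0.10158913] knob z [0.08867613 0.08769549] table [0.00053932 0.00200721 0.037021  ]
scene black (array([ 0.4004, -0.191 ]), np.float64(0.065), 50) [125 114  99]
scene blue (array([0.3938, 0.2114]), np.float64(0.0582), 41) [89 80 69]
scene orange (array([ 0.6632, -0.2363]), np.float64(0.0562), 52) [164 150 129]
scene purple (array([ 0.381 , -0.3377]), np.float64(0.0502), 40) [180 178 156]
scene green (array([ 0.5408, -0.301 ]), np.float64(0.0462), 39) [179 172 151]
```

Emit:
send_rows:
  targets:
    - [1, 0.025, 0.032, 0, 0.095]
    - [1, 0.025, 0.032, 0, 0.095]
    - [1, 0.025, 0.032, 0, 0.095]
    - [1, 0.025, 0.032, 0, 0.095]
    - [1, 0.025, 0.032, 0, 0.095]
  grip_force: 25

```text
time: 0.7
tool_pos: [0.3435, -0.3163, 0.192]
tool_rot: [3.142, -0.0, 0.906]
contact_force: [0.9, -0.9, -0.5]
opening: 0.0918
grip_force: 0.0
```

Emit:
send_rows:
  targets:
    - [1, 0.025, 0.032, 0, 0.095]
    - [1, 0.025, 0.032, 0, 0.095]
    - [1, 0.025, 0.032, 0, 0.095]
    - [1, 0.025, 0.032, 0, 0.095]
    - [1, 0.025, 0.032, 0, 0.095]

```text
time: 1.2
tool_pos: [0.4686, -0.1562, 0.192]
tool_rot: [3.142, 0.0, 1.382]
contact_force: [0.4, 0.0, -0.6]
opening: 0.0918
grip_force: 0.0
```

Emit:
send_rows:
  targets:
    - [1, 0.025, 0.032, 0, 0.095]
    - [1, 0.025, 0.032, 0, 0.095]
    - [1, 0, 0, 0, 0]
    - [1, 0, 0, 0, 0]

```text
time: 1.6
tool_pos: [0.5177, -0.0931, 0.1916]
tool_rot: [-3.141, 0.0, 1.569]
contact_force: [-0.8, -0.9, 1.3]
opening: 0.092
grip_force: 0.0
```

Run:
```python
from h import *
s,im,d=snap('wrist','w1.png'); print(s['tool_pos'],s['tool_rot'],s['qpos'],s['time'])
```

```text
[ 0.51770559 -0.09310549  0.19158482] [-3.14059581e+00  7.95374791e-05  1.56902536e+00] [-3.23435304e-01  3.44860141e-01  1.52114936e+00 -4.08152518e-04
  1.27650374e+00 -3.21545724e-01] 1.6
```

View pics/w1.png

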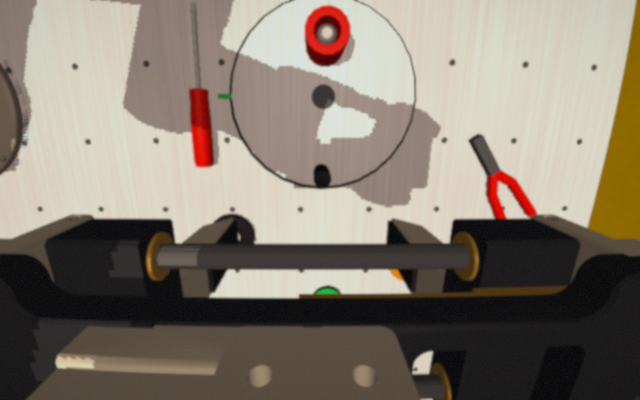

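The wrist view shows the turntable centred at about (323,96), the knob at (322,176), the sleeve at (327,33) and the green mark at (224,96), with nothing in the way of the knob.

Run:
```python
from h import *
s,im,d=snap('wrist');n='wrist'
print('axis hub',ring(n,s,blob(im,lambda h,s,v:v<90,(323,96),14),.038))
m=blob(im,C['green'],(224,96),14);print('mark',onz(n,s,[np.argwhere(m)[:,::-1].mean(0)],.03))
print('knobtop',onz(n,s,[(322,168)],.088), pts(n,s,d,[(322,168),(322,172),(322,180)]).round(4).tolist())
u=[(x,y) for y in range(155,192) for x in range(308,338)];P=pts(n,s,d,u);k=P[(P[:,2]>.083)&(P[:,2]<.095)];print(len(k),k.mean(0),k.min(0),k.max(0))
u=[(x,y) for y in range(1,70) for x in range(295,360)];P=pts(n,s,d,u);k=P[(P[:,2]>.096)&(P[:,2]<.106)];print('sleeve',len(k),k.mean(0),k.min(0),k.max(0))
```

```text
axis hub (array([0.5295, 0.0044]), np.float64(0.024), 64)
mark [[0.41005846 0.00576695 0.03      ]]
knobtop [[ 0.52726502 -0.07487034  0.088     ]] [[0.5277, -0.0768, 0.0766], [0.5273, -0.0792, 0.0882], [0.5273, -0.0881, 0.0882]]
252 [ 0.52716372 -0.08599408  0.08763663] [ 0.51749011 -0.09673172  0.08312088] [ 0.53616764 -0.07662617  0.08996065]
sleeve 1240 [0.53152082 0.05877219 0.09942711] [0.51026653 0.03713518 0.09601207] [0.55275971 0.07936853 0.10168862]
```

Emit:
send_rows:
  targets:
    - [1, 0.0095, 0.007, 0, -0.03]
    - [1, 0, 0, -0.034, 0]
    - [1, 0, 0, -0.04, 0]
    - [1, 0, 0, -0.035, 0]
    - [1, 0, 0, -0.025, 0]
  grip_force: 30

```text
time: 2.2
tool_pos: [0.5256, -0.0879, 0.056]
tool_rot: [-3.139, -0.0, 1.535]
contact_force: [-0.3, 1.5, -0.4]
opening: 0.0919
grip_force: 0.0
```

Emit:
send_rows:
  targets:
    - [0, 0, 0, 0, 0]
    - [0, 0, 0, 0, 0]
    - [0, 0, 0, 0, 0]
    - [0, 0, 0, 0, 0]
    - [0, 0, 0, 0, 0]

```text
time: 2.7
tool_pos: [0.528, -0.087, 0.0592]
tool_rot: [3.139, 0.001, 1.538]
contact_force: [0.2, -0.3, 0.4]
opening: 0.0563
grip_force: 0.0
```

Emit:
send_rows:
  targets:
    - [0, 0, 0, 0, 0]
    - [0, 0, 0, 0, 0]
    - [0, 0, 0, 0, 0]

```text
time: 3.0
tool_pos: [0.5274, -0.0867, 0.0582]
tool_rot: [3.141, 0.0, 1.538]
contact_force: [-0.0, 0.1, 0.0]
opening: 0.0323
grip_force: 0.0
```

Emit:
send_rows:
  targets:
    - [0, 0, 0, 0, 0]
    - [0, 0, 0, 0, 0]
    - [0, 0, 0, 0, 0]

```text
time: 3.3
tool_pos: [0.5273, -0.0867, 0.058]
tool_rot: [-3.142, -0.0, 1.538]
contact_force: [0.2, 0.3, -0.1]
opening: 0.0082
grip_force: 0.0
```

Emit:
send_rows:
  targets:
    - [0, 0.0109, 0.0003, 0, 0.121]
    - [0, 0.0108, 0.0016, 0, 0.121]
    - [0, 0.0104, 0.0029, 0, 0.121]
    - [0, 0.0101, 0.0042, 0, 0.121]
    - [0, 0.0095, 0.0053, 0, 0.121]

```text
time: 3.8
tool_pos: [0.5794, -0.0724, 0.0579]
tool_rot: [-3.142, -0.0, 2.148]
contact_force: [-0.6, 0.5, -0.1]
opening: 0.0004
grip_force: 0.0
```

Run:
```python
from h import *
s=observe();print(s)
```

```text
{'time': 3.8, 'qpos': array([-2.55466869e-01,  5.80454518e-01,  1.53181157e+00,  5.66669698e-05,
        1.02940440e+00, -8.32217824e-01]), 'qvel': array([ 1.34979056e-01,  1.36397552e-01, -2.60086796e-01, -1.00061324e-03,
        1.28296176e-01, -1.06740400e+00]), 'joint_efforts': array([-6.71921857e-01, -5.22176135e+01, -2.03352249e+01,  2.13805586e-02,
       -7.51509774e-02,  1.41771577e+00]), 'tool_pos': array([ 0.57942996, -0.0723513 ,  0.05791764]), 'tool_rot': array([-3.14157616e+00, -9.02503491e-05,  2.14751808e+00]), 'contact_force': array([-0.56601079,  0.47402131, -0.1267196 ]), 'torque': array([ 0.01813418, -0.18177136,  0.0124647 ]), 'grip_force': 0.0, 'opening': 0.0003804580220745447}
```

The fingers shut on nothing, so I'll look.

Run:
```python
from h import *
s,im,d=snap('scene'); s,im2,d=snap('top')
a=cv2.resize(im[120:270,250:450],None,fx=3,fy=3);b=cv2.resize(im2[140:260,230:400],None,fx=2,fy=2.5*1.5)
a=cv2.resize(im[120:270,250:450],(400,300));b=cv2.resize(im2[130:265,230:410],(400,300))
cv2.imwrite('pics/a1.png',np.hstack([a,b])[:,:,::-1])
s,im,d=snap('wrist');cv2.imwrite('pics/a2.png',im[:,:,::-1])
```

```text
(no output)
```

View pics/a1.png

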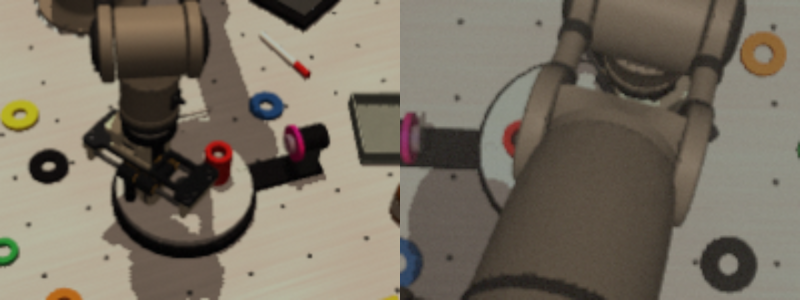

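View pics/a2.png

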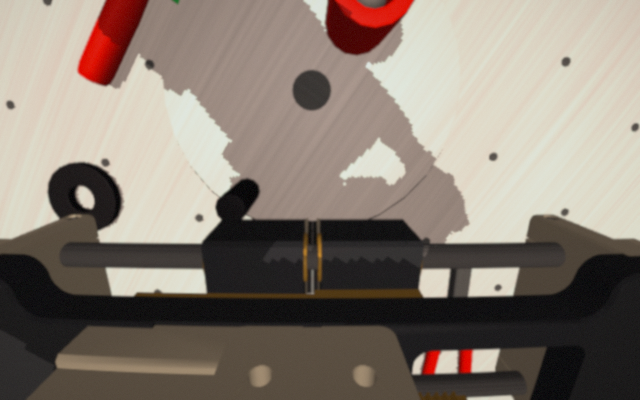

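Run:
```python
from h import *
s,im,d=snap('scene')
n='scene'
print('TCP proj',proj(n,s,s['tool_pos']),'knob proj',proj(n,s,[.527,-.086,.088]), 'grip place',proj(n,s,[.5273,-.0867,.058]))
u=[(x,y) for y in range(190,235) for x in range(295,335)];P=pts(n,s,d,u);k=(P[:,2]>.045)&(np.hypot(P[:,0]-.527,P[:,1]+.086)<.02);print(k.sum(),P[k].mean(0),P[k].max(0),P[k].min(0))
n='wrist';s,im,d=snap(n);print(proj(n,s,[[.527,-.086,.088],[.5795,-.0724,.058]]))
```

```text
TCP proj [[324.55308103 226.42290025]] knob proj [[314.77661835 208.8347006 ]] grip place [[314.78686108 214.79582361]]
51 [ 0.53347616 -0.09178595  0.06732335] [ 0.53961389 -0.08048097  0.08956469] [ 0.52522337 -0.09889301  0.04565257]
[[230.16250583 209.1850394 ]
 [313.21120503 218.34682127]]
```

Run:
```python
from h import *
n='wrist';s,im,d=snap(n)
for v in (222,230,240,250,270,290): print(v,pts(n,s,d,[(305,v),(312,v),(320,v)]).round(3).tolist())
print('tcp',s['tool_pos'])
print('knob',pts(n,s,d,[(232,205),(235,200),(245,188)]).round(3).tolist())
n='scene';s,im,d=snap(n)
cv2.imwrite('pics/a3.png',cv2.resize(im[170:260,270:390],(800,600),interpolation=cv2.INTER_CUBIC)[:,:,::-1])
```

```text
222 [[0.557, -0.044, 0.162], [0.572, -0.063, 0.097], [0.56, -0.039, 0.167]]
230 [[0.558, -0.046, 0.163], [0.572, -0.063, 0.11], [0.56, -0.039, 0.173]]
240 [[0.558, -0.044, 0.175], [0.572, -0.063, 0.121], [0.561, -0.042, 0.175]]
250 [[0.559, -0.045, 0.178], [0.562, -0.046, 0.173], [0.562, -0.043, 0.178]]
270 [[0.562, -0.05, 0.179], [0.576, -0.069, 0.138], [0.565, -0.048, 0.179]]
290 [[0.569, -0.062, 0.169], [0.582, -0.078, 0.139], [0.568, -0.052, 0.182]]
tcp [ 0.57846066 -0.0724569   0.0578312 ]
knob [[0.526, -0.083, 0.088], [0.527, -0.079, 0.088], [0.526, -0.077, 0.066]]
```

View pics/a3.png

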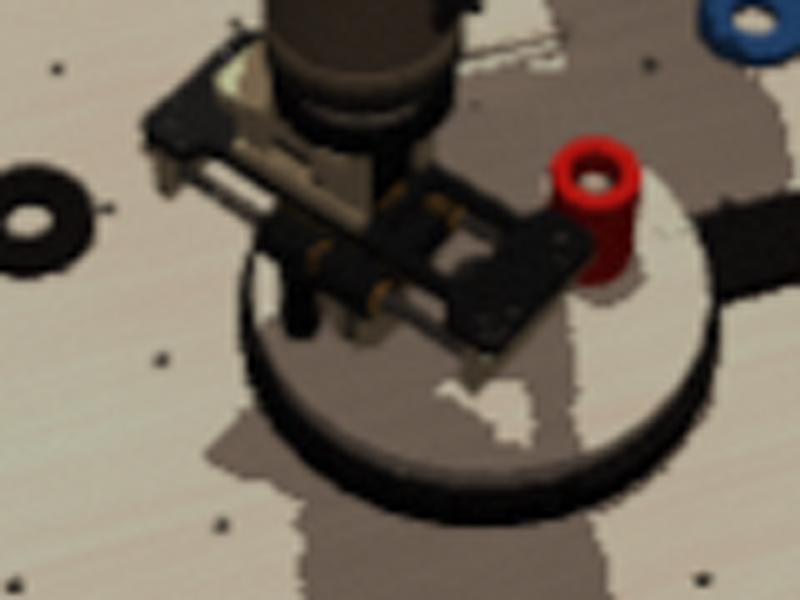

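Run:
```python
from h import *
n='wrist';s,im,d=snap(n);t=s['tool_pos'];R=Rm(s['tool_rot'])
for v in range(206,226,2): print(v,im[v,312],pts(n,s,d,[(310,v),(312,v),(314,v)]).round(3)[:,2],((pts(n,s,d,[(312,v)])[0]-t)@R).round(3))
for dx in (0,.0095):
  for z in (0,-.02,-.04): print(dx,z,proj(n,s,t+R@[dx,0,z]).round(1))
n='scene';s,im,d=snap(n)
u=[(x,y) for y in range(195,240) for x in range(300,345)];P=pts(n,s,d,u);q=(P-t)@R
k=(abs(q[:,0])<.02)&(abs(q[:,1])<.02)&(P[:,2]>.045);print(k.sum());o=np.argsort(P[k][:,2])[:12];print(np.c_[np.array(u)[k][o],q[k][o].round(3)])
```

```text
206 [154 137 127] [0.038 0.038 0.037] [ 0.003 -0.     0.02 ]
208 [155 138 128] [0.037 0.038 0.039] [ 0.001 -0.     0.02 ]
210 [154 137 127] [0.039 0.039 0.038] [-0.    -0.     0.019]
212 [155 138 127] [0.036 0.038 0.038] [-0.002 -0.     0.02 ]
214 [156 138 128] [0.038 0.037 0.037] [-0.004 -0.     0.021]
216 [153 138 128] [0.038 0.038 0.038] [-0.006 -0.     0.02 ]
218 [153 136 126] [0.038 0.038 0.038] [-0.008 -0.     0.021]
220 [121 107 100] [0.094 0.093 0.092] [ 0.011 -0.    -0.035]
222 [53 47 44] [0.096 0.096 0.097] [ 0.011 -0.    -0.038]
224 [42 34 36] [0.099 0.1   0.1  ] [ 0.011 -0.    -0.042]
0 0 [[312.3 217.6]]
0 -0.02 [[312.3 227.7]]
0 -0.04 [[312.3 240.3]]
0.0095 0 [[312.3 205.3]]
0.0095 -0.02 [[312.3 214.3]]
0.0095 -0.04 [[312.3 225.4]]
134
[[ 3.23e+02  2.22e+02  1.70e-02 -1.90e-02  1.30e-02]
 [ 3.20e+02  2.20e+02 -1.00e-02 -8.00e-03 -3.70e-02]
 [ 3.21e+02  2.20e+02 -9.00e-03 -6.00e-03 -3.70e-02]
 [ 3.22e+02  2.21e+02 -1.10e-02  0.00e+00 -4.00e-02]
 [ 3.22e+02  2.20e+02 -1.10e-02 -0.00e+00 -4.40e-02]
 [ 3.20e+02  2.19e+02 -1.20e-02 -7.00e-03 -4.50e-02]
 [ 3.23e+02  2.21e+02 -1.30e-02  5.00e-03 -4.60e-02]
 [ 3.20e+02  2.18e+02 -1.00e-02 -8.00e-03 -4.70e-02]
 [ 3.21e+02  2.18e+02 -9.00e-03 -6.00e-03 -4.70e-02]
 [ 3.23e+02  2.20e+02 -1.10e-02  3.00e-03 -4.80e-02]
 [ 3.21e+02  2.19e+02 -1.20e-02 -3.00e-03 -4.80e-02]
 [ 3.18e+02  2.17e+02 -1.20e-02 -1.50e-02 -4.80e-02]]
```

Both cameras put the shut fingertips about 36 mm behind the nominal TCP. The fingers closed above the knob, with their tips at z≈0.094. I'll use that tip offset from here, and check it against the force reading as I descend.

Emit:
send_rows:
  targets:
    - [1, 0, 0, 0.045, 0]
    - [1, -0.013, -0.004, 0, -0.15]
    - [1, -0.013, -0.004, 0, -0.15]
    - [1, -0.013, -0.004, 0, -0.15]
    - [1, -0.0123, -0.002, 0, -0.15]

```text
time: 4.75
tool_pos: [0.527, -0.0868, 0.1032]
tool_rot: [3.141, 0.0, 1.535]
contact_force: [0.3, -0.3, 0.4]
opening: 0.0356
grip_force: 0.0
```

Emit:
send_rows:
  targets:
    - [1, 0, 0, 0, 0]
    - [1, 0, 0, 0, 0]
    - [1, 0, 0, 0, 0]
    - [1, 0, 0, 0, 0]
    - [1, 0, 0, 0, 0]

```text
time: 5.25
tool_pos: [0.528, -0.0863, 0.1029]
tool_rot: [3.142, -0.0, 1.544]
contact_force: [0.3, 0.2, -1.2]
opening: 0.0756
grip_force: 0.0
```

Emit:
send_rows:
  targets:
    - [1, 0, 0, 0, 0]
    - [1, 0, 0, -0.03, 0]
    - [1, 0, 0, -0.02, 0]
    - [1, 0, 0, -0.01, 0]
    - [1, 0, 0, 0, 0]

```text
time: 5.75
tool_pos: [0.527, -0.0861, 0.0419]
tool_rot: [-3.139, -0.001, 1.543]
contact_force: [0.0, 0.4, 0.9]
opening: 0.0918
grip_force: 0.0
```

Emit:
send_rows:
  targets:
    - [1, 0, 0, -0.007, 0]
    - [1, 0, 0, -0.007, 0]
    - [1, 0, 0, -0.006, 0]
    - [1, 0, 0, 0, 0]

```text
time: 6.15
tool_pos: [0.5273, -0.0863, 0.0224]
tool_rot: [-3.141, -0.0, 1.543]
contact_force: [-0.0, -0.1, 0.4]
opening: 0.0918
grip_force: 0.0
```

Emit:
send_rows:
  targets:
    - [0, 0, 0, 0, 0]
    - [0, 0, 0, 0, 0]
    - [0, 0, 0, 0, 0]
    - [0, 0, 0, 0, 0]
    - [0, 0, 0, 0, 0]

```text
time: 6.65
tool_pos: [0.5278, -0.0864, 0.0232]
tool_rot: [3.141, 0.0, 1.543]
contact_force: [0.0, 0.1, -0.0]
opening: 0.0564
grip_force: 0.0
```

Emit:
send_rows:
  targets:
    - [0, 0, 0, 0, 0]
    - [0, 0, 0, 0, 0]
    - [0, 0, 0, 0, 0]
    - [0, 0, 0, 0, 0]
    - [0, 0, 0, 0, 0]

```text
time: 7.15
tool_pos: [0.5287, -0.0865, 0.0231]
tool_rot: [3.139, 0.0, 1.543]
contact_force: [5.8, 0.4, -1.7]
opening: 0.0193
grip_force: 30.0
```

Gripped, which confirms the offset. Now the turn.

Emit:
send_rows:
  targets:
    - [0, 0.0109, 0.0003, 0, 0.121]
    - [0, 0.0108, 0.0016, 0, 0.121]
    - [0, 0.0104, 0.0029, 0, 0.121]
    - [0, 0.0101, 0.0042, 0, 0.121]
    - [0, 0.0095, 0.0053, 0, 0.121]

```text
time: 7.65
tool_pos: [0.5789, -0.0724, 0.0231]
tool_rot: [-3.14, -0.001, 2.152]
contact_force: [-3.6, -0.9, 3.6]
opening: 0.0196
grip_force: 30.0
```

Emit:
send_rows:
  targets:
    - [0, 0.0087, 0.0065, 0, 0.121]
    - [0, 0.0079, 0.0074, 0, 0.121]
    - [0, 0.007, 0.0083, 0, 0.121]
    - [0, 0.0059, 0.0092, 0, 0.121]

```text
time: 8.05
tool_pos: [0.6089, -0.0406, 0.0231]
tool_rot: [-3.141, -0.001, 2.636]
contact_force: [-1.4, 0.1, 2.3]
opening: 0.0192
grip_force: 30.0
```

Emit:
send_rows:
  targets:
    - [0, 0.0047, 0.0097, 0, 0.121]
    - [0, 0.0036, 0.0103, 0, 0.121]
    - [0, 0.0023, 0.0106, 0, 0.121]
    - [0, 0.001, 0.0108, 0, 0.121]
    - [0, 0, 0, 0, 0]

```text
time: 8.55
tool_pos: [0.6201, 0.0009, 0.0231]
tool_rot: [-3.141, -0.001, 3.12]
contact_force: [-1.1, 0.2, 2.8]
opening: 0.019
grip_force: 30.0
```

Run:
```python
from h import *
n='wrist';s,im,d=snap(n); print(s['tool_pos'],s['contact_force'],s['grip_force'],s['opening'])
for n in('scene','top'):
  s,im,d=snap(n)
  m=blob(im,C['red'],proj(n,s,[.475,.005,.09])[0],25);v=np.argwhere(m)
  if len(v)>20:
    P=pts(n,s,d,v[:,::-1]);k=P[(P[:,2]>.085)&(P[:,2]<.115)];print(n,len(k),k.min(0),k.max(0),(k.min(0)+k.max(0))/2)
```

```text
[0.62008456 0.00091327 0.02307491] [-1.09996883  0.15517965  2.78508402] 29.999097883701324 0.019027894512001695
scene 75 [ 0.45729933 -0.01951979  0.08590088] [0.48955417 0.01997641 0.10634796] [4.73426750e-01 2.28306453e-04 9.61244170e-02]
```

Emit:
send_rows:
  targets:
    - [1, 0, 0, 0, 0]
    - [1, 0, 0, 0, 0]
    - [1, 0, 0, 0, 0]
    - [1, 0, 0, 0, 0]
    - [1, 0, 0, 0, 0]

```text
time: 9.2
tool_pos: [0.6206, 0.0006, 0.023]
tool_rot: [3.141, 0.0, 3.115]
contact_force: [-0.0, 1.1, -0.5]
opening: 0.0548
grip_force: 0.0
```

Emit:
send_rows:
  targets:
    - [1, 0, 0, 0.03, 0]
    - [1, 0, 0, 0.03, 0]
    - [1, -0.01, 0, 0.03, 0]
    - [1, -0.02, 0, 0.03, 0]
    - [1, -0.02, 0, 0.03, 0]

```text
time: 9.7
tool_pos: [0.5699, 0.0007, 0.174]
tool_rot: [3.141, -0.0, 3.116]
contact_force: [0.1, -0.3, 0.2]
opening: 0.0906
grip_force: 0.0
```

```bash
cat > stage.py <<'E'
from h import *
n='wrist';s,im,d=snap(n); print(s['tool_pos'],s['tool_rot'],s['time'])
yy,xx=np.mgrid[0:215:1,0:640:1];u=np.c_[xx.ravel(),yy.ravel()];P=pts(n,s,d,u);c=im[:215].reshape(-1,3).astype(int)
ok=(d[:215].ravel()>0)&(np.hypot(P[:,0]-.53,P[:,1]-.004)<.125)
k=P[ok&(P[:,2]>.083)&(P[:,2]<.095)&(c.sum(1)<150)&(P[:,0]>.55)];print('knob',len(k),(k.min(0)+k.max(0))/2 if len(k) else 0)
k=P[ok&(P[:,2]>.095)&(P[:,2]<.107)];print('sleeve top',len(k),(k.min(0)+k.max(0))/2 if len(k) else 0,np.ptp(k,0) if len(k) else 0)
E
python3 stage.py
```

```text
[0.56988728 0.00067222 0.17400635] [ 3.14147386e+00 -2.21247881e-05  3.11565577e+00] 9.7
knob 0 0
sleeve top 1224 [0.47518441 0.00446159 0.09853602] [0.04306381 0.04158469 0.00681775]
```

Emit:
send_rows:
  targets:
    - [1, -0.045, 0.002, 0, 0.026]
    - [1, -0.05, 0.002, 0, 0]
    - [1, 0, 0, 0, 0]
    - [1, 0, 0, -0.045, 0]
    - [1, 0, 0, -0.045, 0]
  grip_force: 25

```text
time: 10.25
tool_pos: [0.4773, 0.0045, 0.0835]
tool_rot: [-3.141, 0.006, -3.142]
contact_force: [0.6, -0.6, -0.5]
opening: 0.0922
grip_force: 0.0
```

Emit:
send_rows:
  targets:
    - [1, 0, 0, -0.03, 0]
    - [1, 0, 0, -0.015, 0]
    - [0, 0, 0, 0, 0]
    - [0, 0, 0, 0, 0]
    - [0, 0, 0, 0, 0]

```text
time: 10.75
tool_pos: [0.4767, 0.0045, 0.0392]
tool_rot: [-3.141, 0.002, -3.141]
contact_force: [0.8, -1.0, 0.0]
opening: 0.0725
grip_force: 0.0
```

Emit:
send_rows:
  targets:
    - [0, 0, 0, 0, 0]
    - [0, 0, 0, 0, 0]
    - [0, 0, 0, 0, 0]
    - [0, 0, 0, 0, 0]
    - [0, 0, 0, 0, 0]

```text
time: 11.25
tool_pos: [0.4758, 0.0047, 0.0384]
tool_rot: [3.142, 0.001, -3.141]
contact_force: [-1.0, -0.3, 4.0]
opening: 0.0443
grip_force: 25.0
```

Gripped at 44 mm. Lift it and carry it to the tray.

Emit:
send_rows:
  targets:
    - [0, 0, 0, 0.025, 0]
    - [0, 0, 0, 0.035, 0]
    - [0, 0, 0, 0.035, 0]
    - [0, 0, 0, 0.02, 0]
    - [0, 0, 0, 0, 0]

```text
time: 11.75
tool_pos: [0.4773, 0.0045, 0.1556]
tool_rot: [-3.141, 0.006, -3.141]
contact_force: [-0.0, -0.0, -0.3]
opening: 0.0439
grip_force: 25.0
```

Emit:
send_rows:
  targets:
    - [0, 0.0, 0.03, 0, 0]
    - [0, 0, 0.04, 0, 0]
    - [0, 0, 0.04, 0, 0]
    - [0, 0, 0.04, 0, 0]
    - [0, 0, 0.04, 0, 0]

```text
time: 12.25
tool_pos: [0.4745, 0.196, 0.1513]
tool_rot: [-3.141, -0.003, 3.142]
contact_force: [0.3, 0.7, -1.1]
opening: 0.0437
grip_force: 25.0
```

Emit:
send_rows:
  targets:
    - [0, 0.01, 0.04, 0, 0]
    - [0, 0.01, 0.04, 0, 0]
    - [0, 0.01, 0.04, 0, 0]
    - [0, 0.01, 0.04, 0, 0]
    - [0, 0.006, 0.04, 0, 0]

```text
time: 12.75
tool_pos: [0.5213, 0.3959, 0.1507]
tool_rot: [-3.14, -0.002, -3.142]
contact_force: [0.3, -0.6, -0.6]
opening: 0.0434
grip_force: 25.0
```

Emit:
send_rows:
  targets:
    - [0, 0, 0, 0, 0]
    - [0, 0, 0, 0, 0]
    - [0, 0, 0, -0.04, 0]
    - [0, 0, 0, -0.04, 0]
    - [0, 0, 0, -0.02, 0]

```text
time: 13.25
tool_pos: [0.5194, 0.3918, 0.0487]
tool_rot: [-3.138, -0.006, 3.14]
contact_force: [-0.0, 0.5, -1.0]
opening: 0.0436
grip_force: 25.0
```

Run:
```python
from h import *
n='wrist';s,im,d=snap(n); print(s['tool_pos'],s['contact_force'],s['grip_force'],s['opening'])
n='top';s,im,d=snap(n,'t2.png')
```

```text
[0.5193861  0.39183991 0.04869712] [-0.02202718  0.48764098 -0.96201457] 24.99977247789502 0.043629937073578484
```

View pics/t2.png

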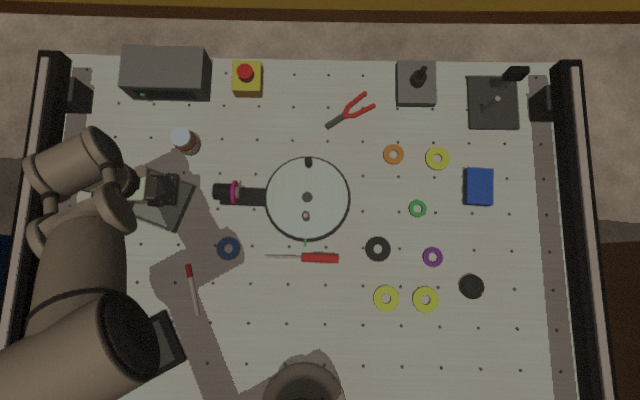

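The table is in the loading detent with the post at (306,216) and the knob at (308,162). All rings are where they were. Lower the sleeve and release it.

Emit:
send_rows:
  targets:
    - [0, 0, 0, -0.018, 0]
    - [0, 0, 0, -0.015, 0]
    - [0, 0, 0, -0.009, 0]
    - [0, 0, 0, 0, 0]
    - [0.7, 0, 0, 0, 0]

```text
time: 13.85
tool_pos: [0.5219, 0.3948, 0.0116]
tool_rot: [3.141, 0.001, -3.141]
contact_force: [-0.3, 0.5, -0.2]
opening: 0.0481
grip_force: 0.0
```

Emit:
send_rows:
  targets:
    - [0.7, 0, 0, 0, 0]
    - [0.7, 0, 0, 0, 0]
    - [0.8, 0, 0, 0, 0]
    - [1, 0, 0, 0.03, 0]
    - [1, 0, 0, 0.05, 0]

```text
time: 14.35
tool_pos: [0.5194, 0.3934, 0.0884]
tool_rot: [-3.138, -0.007, -3.141]
contact_force: [0.1, 0.8, -0.2]
opening: 0.084
grip_force: 0.0
```

```bash
cat > look.py <<'E'
from h import *
N=['black','blue','orange','purple','green']
P0=dict(black=(.4,-.19),blue=(.394,.211),orange=(.663,-.236),purple=(.381,-.338),green=(.541,-.301))
def rings(names=N,z=.01):
    for n in('top','scene'):
        s,im,d=snap(n)
        for k in names:
            try: print(n,k,ring(n,s,blob(im,C[k],proj(n,s,[*P0[k],z])[0],25),z))
            except Exception as e: print(n,k,'lost')
E
python3 - <<'E'
from look import *
rings()
n='top';s,im,d=snap(n);print(s['tool_pos'])
v=np.argwhere(blob(im,C['red'],proj(n,s,[.52,.394,.05])[0],30))
P=pts(n,s,d,v[:,::-1]);print('sleeve',len(P),np.median(P,0),P.max(0))
for n in('top','scene'):
    s,im,d=snap(n);c=proj(n,s,[.475,.005,.09])[0].astype(int);yy,xx=np.mgrid[c[1]-10:c[1]+22,c[0]-12:c[0]+13];u=np.c_[xx.ravel(),yy.ravel()];P=pts(n,s,d,u);k=P[(P[:,2]>.086)&(P[:,2]<.1)];print('post',len(k),k.mean(0),(k.min(0)+k.max(0))/2)
E
```

```text
top black (array([ 0.4002, -0.1905]), np.float64(0.0626), 67)
top blue (array([0.3733, 0.2212]), np.float64(0.0086), 11)
top orange (array([ 0.6636, -0.2368]), np.float64(0.0532), 53)
top purple (array([ 0.3817, -0.3375]), np.float64(0.0468), 51)
top green (array([ 0.5111, -0.3002]), np.float64(0.0432), 45)
scene black (array([ 0.4003, -0.1909]), np.float64(0.065), 50)
scene blue (array([0.3938, 0.2117]), np.float64(0.0578), 41)
scene orange (array([ 0.6632, -0.2363]), np.float64(0.0562), 52)
scene purple (array([ 0.3811, -0.3376]), np.float64(0.05), 39)
scene green (array([ 0.5105, -0.3001]), np.float64(0.0462), 38)
[0.52533645 0.39704499 0.09876918]
sleeve 74 [0.50783748 0.38387992 0.05694326] [0.53677473 0.42916462 1.0666562 ]
post 40 [0.47839676 0.00134005 0.09014954] [0.47902167 0.00160166 0.09080434]
post 24 [0.47627594 0.00096394 0.09158847] [0.47659105 0.00092259 0.0913443 ]
```

The sleeve is in the tray. The green ring has been knocked to about (0.511,-0.300). Next I go to the black ring and check it with the wrist camera.

Emit:
send_rows:
  targets:
    - [1, 0, 0, 0.03, 0]
    - [1, -0.005, -0.025, 0, 0]
    - [1, -0.005, -0.045, 0, 0]
    - [1, -0.005, -0.045, 0, 0]
    - [1, -0.005, -0.045, 0, 0]

```text
time: 15.1
tool_pos: [0.5, 0.233, 0.1193]
tool_rot: [-3.141, -0.003, -3.141]
contact_force: [1.3, -0.9, -0.0]
opening: 0.092
grip_force: 0.0
```

Emit:
send_rows:
  targets:
    - [1, -0.005, -0.045, 0, 0]
    - [1, -0.005, -0.045, 0, 0]
    - [1, -0.005, -0.045, 0, 0]
    - [1, -0.005, -0.045, 0, 0]
    - [1, -0.005, -0.045, 0, 0]

```text
time: 15.6
tool_pos: [0.4751, 0.0082, 0.1197]
tool_rot: [3.141, -0.003, -3.141]
contact_force: [0.2, -0.5, 0.2]
opening: 0.092
grip_force: 0.0
```

Emit:
send_rows:
  targets:
    - [1, -0.005, -0.045, 0, 0]
    - [1, -0.005, -0.045, 0, 0]
    - [1, -0.005, -0.045, 0, 0]
    - [1, 0, -0.025, 0, 0]
    - [1, 0, 0, 0, 0]

```text
time: 16.1
tool_pos: [0.4606, -0.153, 0.1197]
tool_rot: [3.141, -0.002, 3.138]
contact_force: [0.5, 0.4, 0.7]
opening: 0.0919
grip_force: 0.0
```

```bash
cat > wl.py <<'E'
import sys
from look import *
def wl(k,x,y,z=.01,f=None):
    n='wrist';s,im,d=snap(n,f); p=proj(n,s,[x,y,z])[0]
    m=blob(im,C[k],p,60); m[215:]=0
    r=ring(n,s,m,z); t=s['tool_pos']; print('tool',t.round(4),s['tool_rot'].round(3),'t',s['time'],'px',p.round(0)); print(k,r,'delta',(r[0]-t[:2]).round(4),s['opening'])
    v=np.argwhere(m)[:,::-1];P=pts(n,s,d,v);print('z med',np.median(P[:,2]))
if __name__=='__main__': wl(sys.argv[1],float(sys.argv[2]),float(sys.argv[3]),float(sys.argv[4]) if len(sys.argv)>4 else .01,'last.png')
E
python3 wl.py black .4 -.19
```

```text
tool [ 0.4606 -0.153   0.1197] [ 3.141e+00 -2.000e-03  3.138e+00] t 16.1 px [276. 129.]
black (array([ 0.3972, -0.1891]), np.float64(0.062), 168) delta [-0.0634 -0.0361] 0.09191890317140027
z med 0.009874649807773639
```

Emit:
send_rows:
  targets:
    - [1, -0.031, -0.018, 0, 0]
    - [1, -0.031, -0.018, 0, 0]
    - [1, 0, 0, -0.03, 0]
    - [1, 0, 0, -0.045, 0]
    - [1, 0, 0, -0.04, 0]
  grip_force: 25

```text
time: 16.65
tool_pos: [0.3991, -0.1848, 0.0046]
tool_rot: [3.141, 0.0, -3.141]
contact_force: [0.0, 0.0, -0.6]
opening: 0.092
grip_force: 0.0
```

Emit:
send_rows:
  targets:
    - [1, 0, 0, -0.02, 0]
    - [1, 0, 0, -0.01, 0]
    - [1, 0, 0, -0.007, 0]
    - [1, 0, 0, 0, 0]

```text
time: 17.05
tool_pos: [0.3996, -0.1857, -0.0312]
tool_rot: [3.141, -0.001, -3.141]
contact_force: [0.6, -0.1, 0.2]
opening: 0.0918
grip_force: 0.0
```

Emit:
send_rows:
  targets:
    - [0, 0, 0, 0, 0]
    - [0, 0, 0, 0, 0]
    - [0, 0, 0, 0, 0]
    - [0, 0, 0, 0, 0]
    - [0, 0, 0, 0, 0]

```text
time: 17.55
tool_pos: [0.4, -0.1867, -0.0303]
tool_rot: [-3.141, 0.001, -3.141]
contact_force: [0.0, 1.3, 6.5]
opening: 0.0669
grip_force: 25.0
```

Emit:
send_rows:
  targets:
    - [0, 0, 0, 0, 0]
    - [0, 0, 0, 0.02, 0]
    - [0, 0, 0, 0.04, 0]
    - [0, 0, 0, 0.045, 0]
    - [0, 0, 0, 0.03, 0]
  grip_force: 40

```text
time: 18.05
tool_pos: [0.4, -0.1866, 0.1067]
tool_rot: [-3.14, 0.002, -3.142]
contact_force: [0.3, -0.5, -0.6]
opening: 0.0663
grip_force: 40.0
```

Emit:
send_rows:
  targets:
    - [0, 0.015, 0.038, 0, 0]
    - [0, 0.016, 0.038, 0, 0]
    - [0, 0.016, 0.039, 0, 0]
    - [0, 0.016, 0.039, 0, 0]
    - [0, 0.016, 0.037, 0, 0]

```text
time: 18.55
tool_pos: [0.4787, 0.0065, 0.1041]
tool_rot: [3.141, -0.0, -3.142]
contact_force: [0.3, -0.5, -0.5]
opening: 0.0664
grip_force: 40.0
```

Emit:
send_rows:
  targets:
    - [0, 0, 0, 0, 0]
    - [0, 0, 0, 0, 0]
    - [0, 0, 0, 0, 0]

```text
time: 18.85
tool_pos: [0.478, 0.004, 0.1039]
tool_rot: [-3.141, -0.001, 3.141]
contact_force: [0.7, -0.5, -0.7]
opening: 0.0669
grip_force: 40.0
```

```bash
cat > held.py <<'E'
import sys
from look import *
k=sys.argv[1]; n='scene';s,im,d=snap(n);t=s['tool_pos'];zb=float(sys.argv[2])  # ring top z
m=blob(im,C[k],proj(n,s,[t[0],t[1],zb])[0],28);v=np.argwhere(m)[:,::-1];P=pts(n,s,d,v);P=P[(abs(P[:,2]-zb)<.02)&(np.hypot(*(P[:,:2]-t[:2]).T)<.06)]
print(t,s['tool_rot'],s['opening'],s['grip_force'],s['contact_force'],s['time']);print('pts',len(P),(P.min(0)+P.max(0))/2 if len(P) else '',np.ptp(P,0) if len(P) else '')
if len(sys.argv)>3:
    c=proj(n,s,[t[0],t[1],zb])[0].astype(int);a=im[max(0,c[1]-55):c[1]+55,c[0]-70:c[0]+70];cv2.imwrite('pics/'+sys.argv[3],cv2.resize(a,None,fx=4,fy=4,interpolation=cv2.INTER_CUBIC)[:,:,::-1])
E
python3 held.py black .143 g1.png
```

```text
[0.4780376  0.00401008 0.10388789] [-3.14146486e+00 -7.34427334e-04  3.14129205e+00] 0.06689349841434203 39.999707085080445 [ 0.66806855 -0.51611686 -0.68931434] 18.85
pts 279 [0.47609447 0.00389944 0.14744563] [0.0666026  0.07259343 0.02900686]
```

View pics/g1.png

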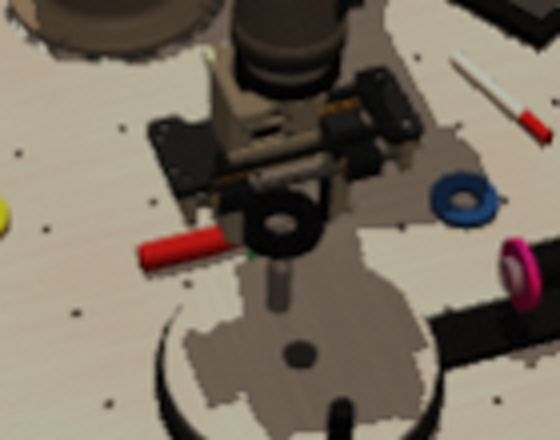

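The black ring hangs level in the gripper, directly over the post. Lower it.

Emit:
send_rows:
  targets:
    - [0, 0, 0, -0.03, 0]
    - [0, 0, 0, -0.015, 0]
    - [0, 0, 0, -0.012, 0]
    - [0, 0, 0, -0.012, 0]
    - [0, 0, 0, 0, 0]

```text
time: 19.4
tool_pos: [0.4772, 0.0036, 0.0338]
tool_rot: [3.141, -0.003, 3.14]
contact_force: [0.0, 0.4, -1.1]
opening: 0.0664
grip_force: 40.0
```

Emit:
send_rows:
  targets:
    - [0, 0, 0, -0.012, 0]
    - [0, 0, 0, -0.008, 0]
    - [0, 0, 0, -0.004, 0]
    - [0, 0, 0, 0, 0]

```text
time: 19.8
tool_pos: [0.4783, 0.0044, 0.0109]
tool_rot: [3.141, -0.001, 3.141]
contact_force: [0.1, -0.2, -0.5]
opening: 0.0665
grip_force: 40.0
```

Emit:
send_rows:
  targets:
    - [0, 0, 0, -0.002, 0]
    - [1, 0, 0, 0, 0]
    - [1, 0, 0, 0, 0]
    - [1, 0, 0, 0, 0]
    - [1, 0, 0, 0, 0]
  grip_force: 25

```text
time: 20.3
tool_pos: [0.4787, 0.0047, 0.0092]
tool_rot: [3.142, 0.0, -3.141]
contact_force: [0.6, -0.6, 1.3]
opening: 0.0907
grip_force: 0.0
```

Emit:
send_rows:
  targets:
    - [1, 0, 0, 0.025, 0]
    - [1, 0, 0, 0.04, 0]
    - [1, 0, 0, 0.045, 0]
    - [1, -0.005, 0.03, 0, 0]
    - [1, -0.005, 0.045, 0, 0]

```text
time: 20.8
tool_pos: [0.4699, 0.0791, 0.1208]
tool_rot: [-3.141, 0.004, 3.138]
contact_force: [-0.4, -0.4, -0.8]
opening: 0.092
grip_force: 0.0
```

Emit:
send_rows:
  targets:
    - [1, -0.005, 0.045, 0, 0]
    - [1, -0.004, 0.045, 0, 0]
    - [1, -0.004, 0.045, 0, 0]
    - [1, 0, 0, 0, 0]
    - [1, 0, 0, 0, 0]

```text
time: 21.3
tool_pos: [0.4551, 0.2154, 0.1189]
tool_rot: [-3.141, -0.0, -3.139]
contact_force: [0.0, -1.2, -0.1]
opening: 0.0917
grip_force: 0.0
```

```bash
cat > post.py <<'E'
import sys
from look import *
def chk(names):
  for n in('top','scene'):
    s,im,d=snap(n)
    for k in names:
        z=.048+.01*N.index(k)
        try:
            m=blob(im,C[k],proj(n,s,[.476,.002,z])[0],25)
            P=pts(n,s,d,np.argwhere(m)[:,::-1]); print(n,k,'want z',z,ring(n,s,m,z),'z pct',np.percentile(P[:,2],[10,50,90]).round(4))
        except Exception as e: print(n,k,'-',e)
if __name__=='__main__': chk(sys.argv[1:])
E
python3 post.py black; python3 wl.py blue .393 .214; python3 -c "
from look import *
rings(['orange','purple','green'])"
```

```text
top black want z 0.048 (array([0.4785, 0.003 ]), np.float64(0.062), 68) z pct [0.0231 0.0476 0.0504]
scene black want z 0.048 (array([0.4791, 0.0029]), np.float64(0.0642), 50) z pct [0.0427 0.0499 0.0625]
tool [0.4556 0.2138 0.119 ] [-3.141 -0.     3.141] t 21.4 px [311. 127.]
blue (array([0.3911, 0.2141]), np.float64(0.0586), 160) delta [-0.0645  0.0003] 0.09183448925710154
z med 0.009844798812328748
top orange (array([ 0.6637, -0.2367]), np.float64(0.053), 53)
top purple (array([ 0.3817, -0.3373]), np.float64(0.0468), 51)
top green (array([ 0.5111, -0.3002]), np.float64(0.0432), 45)
scene orange (array([ 0.6632, -0.2363]), np.float64(0.0562), 52)
scene purple (array([ 0.3811, -0.3376]), np.float64(0.05), 39)
scene green (array([ 0.5105, -0.3001]), np.float64(0.0462), 38)
```

Black is home, with its top at z≈0.048. Blue is at (0.391,0.214).

Emit:
send_rows:
  targets:
    - [1, -0.032, 0, 0, 0]
    - [1, -0.031, 0, 0, 0]
    - [1, 0, 0, -0.03, 0]
    - [1, 0, 0, -0.045, 0]
    - [1, 0, 0, -0.04, 0]

```text
time: 22.05
tool_pos: [0.3932, 0.214, 0.0034]
tool_rot: [3.141, 0.002, 3.14]
contact_force: [0.8, 0.0, -0.4]
opening: 0.0918
grip_force: 0.0
```

Emit:
send_rows:
  targets:
    - [1, 0, 0, -0.02, 0]
    - [1, 0, 0, -0.01, 0]
    - [1, 0, 0, -0.008, 0]
    - [1, 0, 0, 0, 0]
    - [0, 0, 0, 0, 0]

```text
time: 22.55
tool_pos: [0.3935, 0.2147, -0.0333]
tool_rot: [3.141, 0.002, 3.141]
contact_force: [-0.4, 1.2, 0.3]
opening: 0.0873
grip_force: 0.0
```

Emit:
send_rows:
  targets:
    - [0, 0, 0, 0, 0]
    - [0, 0, 0, 0, 0]
    - [0, 0, 0, 0, 0]
    - [0, 0, 0, 0, 0]
    - [0, 0, 0, 0, 0]
  grip_force: 35

```text
time: 23.05
tool_pos: [0.3928, 0.2148, -0.0336]
tool_rot: [3.141, 0.001, -3.141]
contact_force: [-0.3, -0.3, 4.6]
opening: 0.062
grip_force: 35.0
```

Emit:
send_rows:
  targets:
    - [0, 0, 0, 0.02, 0]
    - [0, 0, 0, 0.04, 0]
    - [0, 0, 0, 0.045, 0]
    - [0, 0, 0, 0.03, 0]
    - [0, 0.017, -0.036, 0, 0]

```text
time: 23.55
tool_pos: [0.4111, 0.1816, 0.105]
tool_rot: [3.138, 0.008, -3.137]
contact_force: [1.0, -1.0, -0.5]
opening: 0.0622
grip_force: 35.0
```

Emit:
send_rows:
  targets:
    - [0, 0.017, -0.045, 0, 0]
    - [0, 0.017, -0.045, 0, 0]
    - [0, 0.017, -0.045, 0, 0]
    - [0, 0.017, -0.04, 0, 0]
    - [0, 0, 0, 0, 0]

```text
time: 24.05
tool_pos: [0.4796, -0.0007, 0.1009]
tool_rot: [-3.14, 0.002, 3.137]
contact_force: [-0.1, 0.4, -1.0]
opening: 0.0626
grip_force: 35.0
```

Emit:
send_rows:
  targets:
    - [0, 0, 0, 0, 0]
    - [0, 0, 0, 0, 0]

```text
time: 24.25
tool_pos: [0.4768, 0.0046, 0.1007]
tool_rot: [3.141, -0.001, -3.141]
contact_force: [-0.4, -0.4, 0.1]
opening: 0.0621
grip_force: 35.0
```

```bash
python3 held.py blue .145
```

```text
[0.47677337 0.00459412 0.10073531] [ 3.14099921e+00 -1.19987480e-03 -3.14085677e+00] 0.06212646205285676 35.00006077811122 [-0.38978939 -0.36779042  0.10583932] 24.25
pts 203 [0.47612683 0.0046042  0.1449903 ] [0.0604623  0.06085486 0.01538177]
```

Emit:
send_rows:
  targets:
    - [0, 0, 0, -0.03, 0]
    - [0, 0, 0, -0.015, 0]
    - [0, 0, 0, -0.012, 0]
    - [0, 0, 0, -0.012, 0]
    - [0, 0, 0, -0.008, 0]

```text
time: 24.8
tool_pos: [0.4768, 0.0051, 0.0234]
tool_rot: [3.141, -0.001, -3.139]
contact_force: [-0.7, -0.4, 0.0]
opening: 0.0624
grip_force: 35.0
```

Emit:
send_rows:
  targets:
    - [0, 0, 0, -0.006, 0]
    - [0, 0, 0, -0.001, 0]
    - [0, 0, 0, 0, 0]
    - [1, 0, 0, 0, 0]
    - [1, 0, 0, 0, 0]

```text
time: 25.3
tool_pos: [0.4779, 0.0036, 0.0175]
tool_rot: [-3.142, 0.001, -3.141]
contact_force: [0.3, -0.7, 0.1]
opening: 0.0739
grip_force: 0.0
```

Emit:
send_rows:
  targets:
    - [1, 0, 0, 0, 0]
    - [1, 0, 0, 0, 0]
    - [1, 0, 0, 0.025, 0]
    - [1, 0, 0, 0.04, 0]
    - [1, 0, 0, 0.04, 0]

```text
time: 25.8
tool_pos: [0.477, 0.0037, 0.123]
tool_rot: [3.141, -0.002, -3.142]
contact_force: [1.4, -0.4, -0.7]
opening: 0.0921
grip_force: 0.0
```

Emit:
send_rows:
  targets:
    - [1, 0.02, -0.02, 0, 0]
    - [1, 0.032, -0.034, 0, 0]
    - [1, 0.032, -0.034, 0, 0]
    - [1, 0.032, -0.034, 0, 0]
    - [1, 0.032, -0.034, 0, 0]

```text
time: 26.3
tool_pos: [0.6266, -0.1538, 0.1221]
tool_rot: [3.141, 0.0, -3.142]
contact_force: [0.7, 0.3, 0.5]
opening: 0.0916
grip_force: 0.0
```

Emit:
send_rows:
  targets:
    - [1, 0.032, -0.034, 0, 0]
    - [1, 0.03, -0.034, 0, 0]
    - [1, 0.015, -0.015, 0, 0]
    - [1, 0, 0, 0, 0]
    - [1, 0, 0, 0, 0]

```text
time: 26.8
tool_pos: [0.702, -0.2351, 0.1211]
tool_rot: [3.141, -0.002, 3.141]
contact_force: [-0.5, -0.4, 0.1]
opening: 0.092
grip_force: 0.0
```

```bash
python3 post.py black blue;  python3 wl.py orange .661 -.234
```

```text
top black want z 0.048 (array([ 0.4195, -0.1181]), np.float64(0.2298), 81) z pct [0.6046 0.6165 0.6246]
top blue - OpenCV(4.12.0) /io/opencv/modules/calib3d/src/undistort.dispatch.cpp:347: error: (-215:Assertion failed) CV_IS_MAT(_src) && CV_IS_MAT(_dst) && (_src->rows == 1 || _src->cols == 1) && (_dst->rows == 1 || _dst->cols == 1) && _src->cols + _src->rows - 1 == _dst->rows + _dst->cols - 1 && (CV_MAT_TYPE(_src->type) == CV_32FC2 || CV_MAT_TYPE(_src->type) == CV_64FC2) && (CV_MAT_TYPE(_dst->type) == CV_32FC2 || CV_MAT_TYPE(_dst->type) == CV_64FC2) in function 'cvUndistortPointsInternal'

scene black want z 0.048 (array([0.4781, 0.0036]), np.float64(0.0662), 53) z pct [0.0427 0.0584 0.0654]
scene blue want z 0.058 (array([0.4825, 0.0006]), np.float64(0.0536), 63) z pct [0.0527 0.0592 0.0632]
tool [ 0.702  -0.2342  0.1222] [ 3.141e+00 -1.000e-03 -3.141e+00] t 26.9 px [311. 147.]
orange (array([ 0.662 , -0.2344]), np.float64(0.0552), 144) delta [-0.04   -0.0002] 0.09197250845615806
z med 0.0098051881610558
```

Emit:
send_rows:
  targets:
    - [1, -0.04, 0, 0, 0]
    - [1, 0, 0, -0.03, 0]
    - [1, 0, 0, -0.045, 0]
    - [1, 0, 0, -0.04, 0]
    - [1, 0, 0, -0.02, 0]

```text
time: 27.45
tool_pos: [0.6601, -0.2332, -0.0162]
tool_rot: [3.139, -0.005, -3.141]
contact_force: [-1.0, 0.6, 0.3]
opening: 0.0919
grip_force: 0.0
```

Emit:
send_rows:
  targets:
    - [1, 0, 0, -0.013, 0]
    - [1, 0, 0, -0.008, 0]
    - [1, 0, 0, 0, 0]
    - [0, 0, 0, 0, 0]
    - [0, 0, 0, 0, 0]

```text
time: 27.95
tool_pos: [0.6633, -0.2356, -0.0326]
tool_rot: [-3.141, 0.002, -3.141]
contact_force: [0.2, -0.2, 0.5]
opening: 0.08
grip_force: 0.0
```

Emit:
send_rows:
  targets:
    - [0, 0, 0, 0, 0]
    - [0, 0, 0, 0, 0]
    - [0, 0, 0, 0, 0]
    - [0, 0, 0, 0, 0]
    - [0, 0, 0, 0, 0]

```text
time: 28.45
tool_pos: [0.6627, -0.2354, -0.0338]
tool_rot: [-3.142, 0.0, -3.141]
contact_force: [-0.5, 0.0, 0.9]
opening: 0.057
grip_force: 35.0
```

Emit:
send_rows:
  targets:
    - [0, 0, 0, 0.02, 0]
    - [0, 0, 0, 0.04, 0]
    - [0, 0, 0, 0.045, 0]
    - [0, 0, 0, 0.03, 0]
    - [0, -0.02, 0.027, 0, 0]

```text
time: 28.95
tool_pos: [0.6468, -0.2124, 0.1067]
tool_rot: [-3.135, 0.012, 3.139]
contact_force: [0.8, -1.0, -0.8]
opening: 0.0569
grip_force: 35.0
```

Emit:
send_rows:
  targets:
    - [0, -0.029, 0.038, 0, 0]
    - [0, -0.03, 0.038, 0, 0]
    - [0, -0.03, 0.038, 0, 0]
    - [0, -0.03, 0.038, 0, 0]
    - [0, -0.03, 0.038, 0, 0]

```text
time: 29.45
tool_pos: [0.492, -0.017, 0.101]
tool_rot: [3.141, 0.0, 3.141]
contact_force: [1.0, 0.6, 0.1]
opening: 0.0565
grip_force: 35.0
```

Emit:
send_rows:
  targets:
    - [0, -0.017, 0.0225, 0, 0]
    - [0, 0, 0, 0, 0]
    - [0, 0, 0, 0, 0]
    - [0, 0, 0, 0, 0]

```text
time: 29.85
tool_pos: [0.4776, 0.0034, 0.1012]
tool_rot: [-3.141, 0.001, 3.141]
contact_force: [0.7, 0.4, -0.6]
opening: 0.0564
grip_force: 35.0
```

```bash
python3 held.py orange .145
```

```text
[0.47758233 0.00342344 0.1011624 ] [-3.14130102e+00  1.09323594e-03  3.14128894e+00] 0.05636210045997854 34.999676272273064 [ 0.70339228  0.4369961  -0.6013396 ] 29.85
pts 203 [ 0.47761147 -0.00617924  0.14778265] [0.05678275 0.07446473 0.02774763]
```

Emit:
send_rows:
  targets:
    - [0, 0, 0, -0.03, 0]
    - [0, 0, 0, -0.015, 0]
    - [0, 0, 0, -0.012, 0]
    - [0, 0, 0, -0.01, 0]
    - [0, 0, 0, -0.005, 0]

```text
time: 30.4
tool_pos: [0.4766, 0.0036, 0.028]
tool_rot: [3.141, -0.001, 3.141]
contact_force: [0.1, -0.5, -1.5]
opening: 0.0568
grip_force: 35.0
```

Emit:
send_rows:
  targets:
    - [0, 0, 0, -0.002, 0]
    - [0, 0, 0, 0, 0]
    - [0, 0, 0, 0, 0]
    - [1, 0, 0, 0, 0]
    - [1, 0, 0, 0, 0]

```text
time: 30.9
tool_pos: [0.4769, 0.0042, 0.0275]
tool_rot: [-3.142, 0.001, -3.141]
contact_force: [-0.4, 0.8, -0.9]
opening: 0.0684
grip_force: 0.0
```

Emit:
send_rows:
  targets:
    - [1, 0, 0, 0, 0]
    - [1, 0, 0, 0, 0]
    - [1, 0, 0, 0.025, 0]
    - [1, 0, 0, 0.04, 0]
    - [1, 0, 0, 0.03, 0]

```text
time: 31.4
tool_pos: [0.4768, 0.0042, 0.1238]
tool_rot: [-3.142, 0.001, -3.141]
contact_force: [1.2, 0.3, -0.6]
opening: 0.0918
grip_force: 0.0
```

Emit:
send_rows:
  targets:
    - [1, -0.005, -0.045, 0, 0]
    - [1, -0.005, -0.045, 0, 0]
    - [1, -0.005, -0.045, 0, 0]
    - [1, -0.005, -0.045, 0, 0]
    - [1, -0.005, -0.045, 0, 0]

```text
time: 31.9
tool_pos: [0.4511, -0.2225, 0.1222]
tool_rot: [-3.142, 0.0, -3.141]
contact_force: [1.3, 0.0, -0.4]
opening: 0.0914
grip_force: 0.0
```

Emit:
send_rows:
  targets:
    - [1, -0.005, -0.045, 0, 0]
    - [1, -0.005, -0.045, 0, 0]
    - [1, -0.001, -0.025, 0, 0]
    - [1, 0, 0, 0, 0]
    - [1, 0, 0, 0, 0]

```text
time: 32.4
tool_pos: [0.4402, -0.3355, 0.1217]
tool_rot: [3.14, -0.001, 3.141]
contact_force: [-0.3, 0.1, 0.2]
opening: 0.0921
grip_force: 0.0
```

```bash
python3 post.py blue orange 2>&1 | grep -v '^$';  python3 wl.py purple .379 -.335
```

```text
top blue - OpenCV(4.12.0) /io/opencv/modules/calib3d/src/undistort.dispatch.cpp:347: error: (-215:Assertion failed) CV_IS_MAT(_src) && CV_IS_MAT(_dst) && (_src->rows == 1 || _src->cols == 1) && (_dst->rows == 1 || _dst->cols == 1) && _src->cols + _src->rows - 1 == _dst->rows + _dst->cols - 1 && (CV_MAT_TYPE(_src->type) == CV_32FC2 || CV_MAT_TYPE(_src->type) == CV_64FC2) && (CV_MAT_TYPE(_dst->type) == CV_32FC2 || CV_MAT_TYPE(_dst->type) == CV_64FC2) in function 'cvUndistortPointsInternal'
top orange want z 0.068 (array([0.4791, 0.0025]), np.float64(0.0536), 60) z pct [0.0658 0.0681 0.0704]
scene blue want z 0.058 (array([4.821e-01, 4.000e-04]), np.float64(0.0558), 41) z pct [0.0492 0.0545 0.0604]
scene orange want z 0.068 (array([0.4782, 0.0031]), np.float64(0.051), 63) z pct [0.0642 0.0699 0.073 ]
tool [ 0.4406 -0.3345  0.122 ] [ 3.141 -0.    -3.14 ] t 32.5 px [311. 128.]
purple (array([ 0.3786, -0.3361]), np.float64(0.0492), 133) delta [-0.062  -0.0016] 0.0918407040831074
z med 0.009799643007342401
```

Orange is home, with its top at 0.068. Now purple.

Emit:
send_rows:
  targets:
    - [1, -0.031, -0.001, 0, 0]
    - [1, -0.031, 0, 0, 0]
    - [1, 0, 0, -0.03, 0]
    - [1, 0, 0, -0.045, 0]
    - [1, 0, 0, -0.04, 0]

```text
time: 33.05
tool_pos: [0.379, -0.336, 0.0065]
tool_rot: [-3.14, 0.001, -3.14]
contact_force: [0.3, 0.8, -0.6]
opening: 0.0923
grip_force: 0.0
```

Emit:
send_rows:
  targets:
    - [1, 0, 0, -0.02, 0]
    - [1, 0, 0, -0.013, 0]
    - [1, 0, 0, -0.008, 0]
    - [1, 0, 0, 0, 0]
    - [0, 0, 0, 0, 0]

```text
time: 33.55
tool_pos: [0.3792, -0.3365, -0.0334]
tool_rot: [-3.141, 0.001, -3.14]
contact_force: [0.1, 0.3, 0.0]
opening: 0.0873
grip_force: 0.0
```

Emit:
send_rows:
  targets:
    - [0, 0, 0, 0, 0]
    - [0, 0, 0, 0, 0]
    - [0, 0, 0, 0, 0]
    - [0, 0, 0, 0, 0]
    - [0, 0, 0, 0, 0]

```text
time: 34.05
tool_pos: [0.3786, -0.3369, -0.0339]
tool_rot: [3.142, 0.0, -3.141]
contact_force: [0.3, 0.4, 0.8]
opening: 0.0519
grip_force: 35.0
```

Emit:
send_rows:
  targets:
    - [0, 0, 0, 0, 0]
    - [0, 0, 0, 0, 0]

```text
time: 34.25
tool_pos: [0.3786, -0.3369, -0.0339]
tool_rot: [3.142, 0.0, -3.141]
contact_force: [0.0, 0.2, 1.3]
opening: 0.0517
grip_force: 35.0
```

Emit:
send_rows:
  targets:
    - [0, 0, 0, 0.02, 0]
    - [0, 0, 0, 0.04, 0]
    - [0, 0, 0, 0.045, 0]
    - [0, 0, 0, 0.035, 0]
    - [0, 0.006, 0.02, 0, 0]

```text
time: 34.75
tool_pos: [0.3866, -0.3207, 0.1109]
tool_rot: [-3.133, 0.007, 3.14]
contact_force: [0.9, 0.4, -1.0]
opening: 0.0519
grip_force: 35.0
```

Emit:
send_rows:
  targets:
    - [0, 0.012, 0.042, 0, 0]
    - [0, 0.012, 0.042, 0, 0]
    - [0, 0.012, 0.042, 0, 0]
    - [0, 0.012, 0.042, 0, 0]
    - [0, 0.012, 0.042, 0, 0]

```text
time: 35.25
tool_pos: [0.4446, -0.1051, 0.106]
tool_rot: [3.142, 0.0, 3.141]
contact_force: [0.7, -0.8, -0.1]
opening: 0.0516
grip_force: 35.0
```

Emit:
send_rows:
  targets:
    - [0, 0.012, 0.042, 0, 0]
    - [0, 0.012, 0.042, 0, 0]
    - [0, 0.008, 0.027, 0, 0]
    - [0, 0, 0, 0, 0]
    - [0, 0, 0, 0, 0]

```text
time: 35.75
tool_pos: [0.4763, 0.0045, 0.1058]
tool_rot: [-3.141, -0.001, -3.14]
contact_force: [-0.8, -0.9, -0.6]
opening: 0.0517
grip_force: 35.0
```

```bash
python3 held.py purple .15
```

```text
[0.47632126 0.00447531 0.1058059 ] [-3.14139430e+00 -6.16761433e-04 -3.13952433e+00] 0.05171335674173642 34.99974422156811 [-0.84528799 -0.90879128 -0.61592905] 35.75
pts 147 [0.47766502 0.00522825 0.14852529] [0.04995097 0.05190488 0.01626823]
```

Emit:
send_rows:
  targets:
    - [0, 0, 0, -0.03, 0]
    - [0, 0, 0, -0.013, 0]
    - [0, 0, 0, -0.012, 0]
    - [0, 0, 0, -0.01, 0]
    - [0, 0, 0, -0.004, 0]

```text
time: 36.3
tool_pos: [0.476, 0.0033, 0.0362]
tool_rot: [3.141, -0.001, 3.14]
contact_force: [0.2, -0.3, 0.1]
opening: 0.0516
grip_force: 35.0
```

Emit:
send_rows:
  targets:
    - [0, 0, 0, -0.001, 0]
    - [0, 0, 0, 0, 0]
    - [0, 0, 0, 0, 0]
    - [1, 0, 0, 0, 0]
    - [1, 0, 0, 0, 0]

```text
time: 36.8
tool_pos: [0.4769, 0.0042, 0.0364]
tool_rot: [-3.142, 0.001, -3.141]
contact_force: [-0.2, 0.5, -0.6]
opening: 0.0636
grip_force: 0.0
```

Emit:
send_rows:
  targets:
    - [1, 0, 0, 0, 0]
    - [1, 0, 0, 0, 0]
    - [1, 0, 0, 0.025, 0]
    - [1, 0, 0, 0.035, 0]
    - [1, 0, 0, 0.025, 0]

```text
time: 37.3
tool_pos: [0.4769, 0.0042, 0.1227]
tool_rot: [-3.142, 0.001, -3.141]
contact_force: [-0.2, 0.9, -0.3]
opening: 0.0917
grip_force: 0.0
```

Emit:
send_rows:
  targets:
    - [1, 0.012, -0.038, 0, 0]
    - [1, 0.012, -0.038, 0, 0]
    - [1, 0.012, -0.038, 0, 0]
    - [1, 0.012, -0.038, 0, 0]
    - [1, 0.012, -0.038, 0, 0]

```text
time: 37.8
tool_pos: [0.5368, -0.1873, 0.1211]
tool_rot: [3.141, 0.0, -3.141]
contact_force: [0.7, -0.4, 0.4]
opening: 0.0915
grip_force: 0.0
```

Emit:
send_rows:
  targets:
    - [1, 0.012, -0.038, 0, 0]
    - [1, 0.012, -0.038, 0, 0]
    - [1, 0.0105, -0.036, 0, 0]
    - [1, 0, 0, 0, 0]
    - [1, 0, 0, 0, 0]

```text
time: 38.3
tool_pos: [0.5706, -0.2982, 0.1203]
tool_rot: [3.141, -0.001, 3.14]
contact_force: [0.8, -0.2, -0.7]
opening: 0.0918
grip_force: 0.0
```

```bash
python3 post.py orange purple 2>&1 | cut -c1-160;  python3 wl.py green .509 -.298
```

```text
top orange want z 0.068 (array([0.4733, 0.0239]), np.float64(0.0976), 2) z pct [0.0666 0.0677 0.0685]
top purple want z 0.078 (array([ 0.4855, -0.0117]), np.float64(0.02), 27) z pct [0.0754 0.0779 0.0803]
scene orange want z 0.068 (array([0.479 , 0.0027]), np.float64(0.0528), 44) z pct [0.062  0.0678 0.0728]
scene purple want z 0.078 (array([0.4782, 0.0035]), np.float64(0.049), 38) z pct [0.0772 0.0804 0.0828]
tool [ 0.5708 -0.2967  0.1208] [ 3.141e+00 -1.000e-03 -3.141e+00] t 38.4 px [310. 128.]
green (array([ 0.509 , -0.2987]), np.float64(0.045), 121) delta [-0.0618 -0.002 ] 0.09202874602828902
z med 0.009779011812915794
```

Purple is home, with its top at 0.078. Now green.

Emit:
send_rows:
  targets:
    - [1, -0.031, -0.001, 0, 0]
    - [1, -0.0305, 0, 0, 0]
    - [1, 0, 0, -0.03, 0]
    - [1, 0, 0, -0.045, 0]
    - [1, 0, 0, -0.04, 0]

```text
time: 38.95
tool_pos: [0.5097, -0.2978, 0.0058]
tool_rot: [-3.141, 0.001, -3.14]
contact_force: [0.6, -0.4, 0.5]
opening: 0.0919
grip_force: 0.0
```

Emit:
send_rows:
  targets:
    - [1, 0, 0, -0.02, 0]
    - [1, 0, 0, -0.012, 0]
    - [1, 0, 0, -0.008, 0]
    - [1, 0, 0, 0, 0]
    - [0, 0, 0, 0, 0]

```text
time: 39.45
tool_pos: [0.5104, -0.2991, -0.0328]
tool_rot: [-3.14, 0.002, -3.141]
contact_force: [-0.6, -1.0, -0.4]
opening: 0.0875
grip_force: 0.0
```

Emit:
send_rows:
  targets:
    - [0, 0, 0, 0, 0]
    - [0, 0, 0, 0, 0]
    - [0, 0, 0, 0, 0]
    - [0, 0, 0, 0, 0]
    - [0, 0, 0, 0, 0]

```text
time: 39.95
tool_pos: [0.5096, -0.2988, -0.0339]
tool_rot: [3.142, 0.0, -3.141]
contact_force: [0.5, -0.8, -0.3]
opening: 0.0487
grip_force: 0.1
```

Emit:
send_rows:
  targets:
    - [0, 0, 0, 0, 0]
    - [0, 0, 0, 0, 0]
    - [0, 0, 0, 0, 0]

```text
time: 40.25
tool_pos: [0.5096, -0.2988, -0.0339]
tool_rot: [3.142, 0.0, -3.141]
contact_force: [0.5, -0.4, 0.2]
opening: 0.0466
grip_force: 35.0
```

Emit:
send_rows:
  targets:
    - [0, 0, 0, 0.02, 0]
    - [0, 0, 0, 0.04, 0]
    - [0, 0, 0, 0.045, 0]
    - [0, 0, 0, 0.035, 0]
    - [0, -0.002, 0.02, 0, 0]

```text
time: 40.75
tool_pos: [0.5105, -0.2824, 0.1116]
tool_rot: [-3.134, 0.009, 3.14]
contact_force: [0.1, -0.2, -0.9]
opening: 0.0467
grip_force: 35.0
```

Emit:
send_rows:
  targets:
    - [0, -0.0045, 0.041, 0, 0]
    - [0, -0.0045, 0.041, 0, 0]
    - [0, -0.0045, 0.041, 0, 0]
    - [0, -0.0045, 0.041, 0, 0]
    - [0, -0.0045, 0.041, 0, 0]

```text
time: 41.25
tool_pos: [0.4846, -0.0722, 0.1061]
tool_rot: [3.141, 0.0, 3.142]
contact_force: [0.7, 0.1, 0.4]
opening: 0.0463
grip_force: 35.0
```

Emit:
send_rows:
  targets:
    - [0, -0.0045, 0.041, 0, 0]
    - [0, -0.004, 0.037, 0, 0]
    - [0, 0, 0, 0, 0]
    - [0, 0, 0, 0, 0]

```text
time: 41.65
tool_pos: [0.4766, 0.0047, 0.1061]
tool_rot: [-3.141, 0.0, -3.139]
contact_force: [0.4, -0.2, -0.8]
opening: 0.0463
grip_force: 35.0
```

```bash
python3 held.py green .15
```

```text
[0.47659251 0.00467219 0.1061385 ] [-3.14131173e+00  3.08877088e-04 -3.13912590e+00] 0.04626755771024917 34.9997647292912 [ 0.40809076 -0.24898146 -0.79045569] 41.65
pts 119 [0.47737815 0.00473535 0.15196032] [0.04638781 0.04765891 0.01743547]
```

Emit:
send_rows:
  targets:
    - [0, 0, 0, -0.025, 0]
    - [0, 0, 0, -0.012, 0]
    - [0, 0, 0, -0.012, 0]
    - [0, 0, 0, -0.008, 0]
    - [0, 0, 0, -0.003, 0]

```text
time: 42.2
tool_pos: [0.4764, 0.0032, 0.0453]
tool_rot: [3.141, -0.001, 3.14]
contact_force: [0.2, 0.6, -0.0]
opening: 0.0464
grip_force: 35.0
```

Emit:
send_rows:
  targets:
    - [0, 0, 0, -0.001, 0]
    - [0, 0, 0, 0, 0]
    - [1, 0, 0, 0, 0]
    - [1, 0, 0, 0, 0]
    - [1, 0, 0, 0, 0]

```text
time: 42.7
tool_pos: [0.4768, 0.0042, 0.0454]
tool_rot: [-3.142, 0.001, -3.141]
contact_force: [-0.0, 0.6, 0.1]
opening: 0.0658
grip_force: 0.0
```

Emit:
send_rows:
  targets:
    - [1, 0, 0, 0, 0]
    - [1, 0, 0, 0, 0]
    - [1, 0, 0, 0.025, 0]
    - [1, 0, 0, 0.035, 0]
    - [1, 0, 0, 0.03, 0]

```text
time: 43.2
tool_pos: [0.4765, 0.0042, 0.1363]
tool_rot: [3.141, -0.0, -3.141]
contact_force: [0.4, -0.4, -0.2]
opening: 0.0917
grip_force: 0.0
```

Emit:
send_rows:
  targets:
    - [1, 0.036, -0.001, 0, 0]
    - [1, 0.036, -0.001, 0, 0]
    - [1, 0.036, -0.001, 0, 0]
    - [1, 0.036, 0, 0, 0]
    - [1, 0, 0, 0, 0]

```text
time: 43.7
tool_pos: [0.6237, 0.001, 0.1339]
tool_rot: [3.142, 0.001, -3.141]
contact_force: [-0.1, -0.4, -0.7]
opening: 0.0914
grip_force: 0.0
```

```bash
python3 - <<'E'
from look import *
n='wrist';s,im,d=snap(n);n2='scene';print(s['tool_pos'],s['tool_rot'],s['time'])
P0=[.476,.004]
from wl import wl
for k in ('green','purple','orange','blue','black'):
    z=.048+.01*N.index(k)
    try: m=blob(im,C[k],proj(n,s,[.476,.004,z])[0],75); m[218:]=0; print(k,ring(n,s,m,z),'want z',z,np.percentile(pts(n,s,d,np.argwhere(m)[:,::-1])[:,2],[10,50,90]).round(4))
    except Exception as e: print(k,'-')
cv2.imwrite('pics/w9.png',im[:,:,::-1])
E
python3 post.py green | cut -c1-160
```

```text
[0.62366739 0.00097562 0.13393249] [ 3.14157082e+00  1.46498534e-03 -3.14139528e+00] 43.7
green (array([0.4802, 0.0049]), np.float64(0.0428), 174) want z 0.088 [0.0862 0.0876 0.0887]
purple (array([0.4779, 0.005 ]), np.float64(0.0484), 163) want z 0.078 [0.0761 0.0775 0.0786]
orange (array([0.4768, 0.0052]), np.float64(0.0552), 210) want z 0.068 [0.0652 0.0672 0.0685]
blue (array([0.4777, 0.0049]), np.float64(0.06), 182) want z 0.058 [0.0498 0.0568 0.0583]
black (array([0.5307, 0.0045]), np.float64(0.021), 71) want z 0.048 [0.0392 0.0409 0.0741]
top green - OpenCV(4.12.0) /io/opencv/modules/calib3d/src/undistort.dispatch.cpp:347: error: (-215:Assertion failed) CV_IS_MAT(_src) && CV_IS_MAT(_dst) && (_src

scene green want z 0.088 (array([0.0909, 0.014 ]), np.float64(0.6786), 1) z pct [0.3419 0.3439 0.3459]
```

View pics/w9.png

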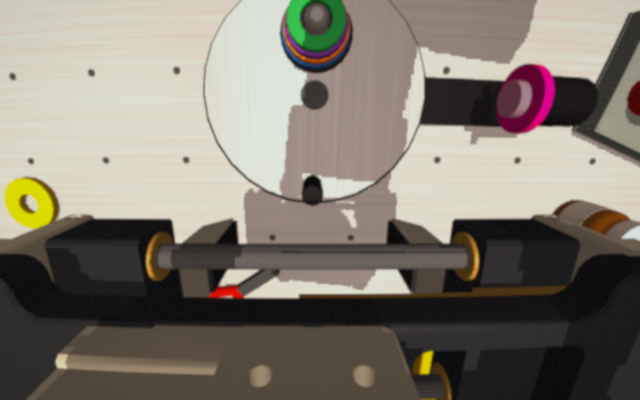

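All five rings are stacked flat at the expected heights. Green is on top at (317,15), and the knob is at (312,188). Now grip the knob and turn back.

Emit:
send_rows:
  targets:
    - [1, 0, 0, -0.03, 0]
    - [1, 0, 0, -0.04, 0]
    - [1, 0, 0, -0.03, 0]
    - [1, 0, 0, -0.011, 0]
    - [1, 0, 0, 0, 0]
  grip_force: 30

```text
time: 44.35
tool_pos: [0.619, 0.0013, 0.0232]
tool_rot: [3.141, -0.003, -3.141]
contact_force: [0.2, 0.5, -0.5]
opening: 0.0919
grip_force: 0.0
```

Emit:
send_rows:
  targets:
    - [0, 0, 0, 0, 0]
    - [0, 0, 0, 0, 0]
    - [0, 0, 0, 0, 0]
    - [0, 0, 0, 0, 0]
    - [0, 0, 0, 0, 0]

```text
time: 44.85
tool_pos: [0.6208, 0.0012, 0.0246]
tool_rot: [-3.142, 0.001, -3.141]
contact_force: [-0.0, -1.0, -0.1]
opening: 0.0567
grip_force: 0.0
```

Emit:
send_rows:
  targets:
    - [0, 0, 0, 0, 0]
    - [0, 0, 0, 0, 0]
    - [0, 0, 0, 0, 0]
    - [0, 0, 0, 0, 0]
    - [0, 0, 0, 0, 0]

```text
time: 45.35
tool_pos: [0.6205, 0.0009, 0.0239]
tool_rot: [-3.141, -0.0, -3.141]
contact_force: [0.0, -0.4, 0.2]
opening: 0.0189
grip_force: 30.0
```

Emit:
send_rows:
  targets:
    - [0, -0.0005, -0.0054, 0, -0.06]
    - [0, -0.0005, -0.0054, 0, -0.06]
    - [0, -0.0023, -0.0106, 0, -0.121]
    - [0, -0.0036, -0.0103, 0, -0.121]
    - [0, -0.0047, -0.0097, 0, -0.121]

```text
time: 45.85
tool_pos: [0.6098, -0.0396, 0.024]
tool_rot: [3.14, 0.001, 2.655]
contact_force: [1.8, 4.0, -0.5]
opening: 0.0194
grip_force: 30.0
```

Emit:
send_rows:
  targets:
    - [0, -0.0059, -0.0092, 0, -0.121]
    - [0, -0.007, -0.0083, 0, -0.121]
    - [0, -0.0079, -0.0074, 0, -0.121]
    - [0, -0.0087, -0.0065, 0, -0.121]
    - [0, -0.0095, -0.0053, 0, -0.121]

```text
time: 46.35
tool_pos: [0.5705, -0.0776, 0.024]
tool_rot: [3.14, 0.001, 2.049]
contact_force: [2.7, -0.2, -1.4]
opening: 0.0191
grip_force: 30.0
```

Emit:
send_rows:
  targets:
    - [0, -0.0101, -0.0042, 0, -0.121]
    - [0, -0.0104, -0.0029, 0, -0.121]
    - [0, -0.0108, -0.0016, 0, -0.121]
    - [0, -0.0055, -0.0003, 0, -0.06]
    - [0, -0.0054, 0, 0, -0.06]

```text
time: 46.85
tool_pos: [0.5287, -0.0868, 0.0241]
tool_rot: [3.139, 0.001, 1.568]
contact_force: [21.2, 0.8, -19.2]
opening: 0.0191
grip_force: 30.0
```

Emit:
send_rows:
  targets:
    - [0, 0, 0, 0, 0]
    - [0, 0, 0, 0, 0]
    - [0.5, 0, 0, 0, 0]
    - [0.5, 0, 0, 0, 0]
    - [0.5, 0, 0, 0, 0]

```text
time: 47.35
tool_pos: [0.5275, -0.0856, 0.0241]
tool_rot: [-3.141, -0.0, 1.571]
contact_force: [-0.1, -0.1, -0.0]
opening: 0.0387
grip_force: 0.0
```

Emit:
send_rows:
  targets:
    - [0.5, 0, 0, 0, 0]
    - [0.5, 0, 0, 0, 0]
    - [0.5, 0, 0, 0.02, 0]
    - [0.6, 0, 0, 0.03, 0]
    - [0.6, 0, 0, 0.04, 0]

```text
time: 47.85
tool_pos: [0.5265, -0.0855, 0.1137]
tool_rot: [-3.138, -0.001, 1.571]
contact_force: [0.6, -0.4, -0.2]
opening: 0.0541
grip_force: 0.0
```

Emit:
send_rows:
  targets:
    - [1, 0, -0.01, 0.04, 0]
    - [1, 0, -0.04, 0.02, 0]
    - [1, -0.01, -0.045, 0, 0]
    - [1, -0.02, -0.04, 0, 0]
    - [1, -0.02, -0.04, 0, 0]

```text
time: 48.35
tool_pos: [0.477, -0.2622, 0.1742]
tool_rot: [3.141, 0.0, 1.571]
contact_force: [0.5, 0.3, -1.0]
opening: 0.0895
grip_force: 0.0
```

Run:
```python
from look import *
n='wrist';s,im,d=snap(n);print(s['tool_pos'],s['contact_force'],s['time'])
a,b,e=snap('scene');c=proj('scene',a,[.53,.06,.06])[0].astype(int)
for n,s,im,d in (('wrist',s,im,d),('scene',a,b,e)):
  for k in ('green','purple','orange','blue'):
    z=.048+.01*N.index(k)
    try: m=blob(im,C[k],proj(n,s,[.5315,.059,z])[0],45 if n=='wrist' else 20); print(n,k,ring(n,s,m,z),'want z',z,np.percentile(pts(n,s,d,np.argwhere(m)[:,::-1])[:,2],[10,50,90]).round(4))
    except Exception as x: print(n,k,'-')
s,t,d=snap('top');print('knob',ring('top',s,blob(t,lambda h,s,v:v<60,(341,197),9),0.088))
crop=cv2.resize(b[c[1]-60:c[1]+60,c[0]-80:c[0]+80],(400,300));cv2.imwrite('pics/fin.png',np.hstack([crop,cv2.resize(t[:,60:570],(400,300))])[:,:,::-1])
```

```text
[ 0.47702933 -0.26220512  0.17419027] [ 0.47286974  0.25978784 -1.03706168] 48.35
wrist green -
wrist purple -
wrist orange -
wrist blue -
scene green (array([0.532 , 0.0554]), np.float64(0.0462), 38) want z 0.088 [0.0857 0.0901 0.0926]
scene purple (array([0.5359, 0.0534]), np.float64(0.0412), 31) want z 0.078 [0.0741 0.0777 0.0815]
scene orange (array([0.5352, 0.0547]), np.float64(0.0508), 45) want z 0.068 [0.0618 0.067  0.0721]
scene blue (array([0.5339, 0.0547]), np.float64(0.06), 45) want z 0.058 [0.0492 0.0547 0.0603]
knob (array([ 0.5265, -0.0875]), np.float64(0.0182), 21)
```

View pics/fin.png

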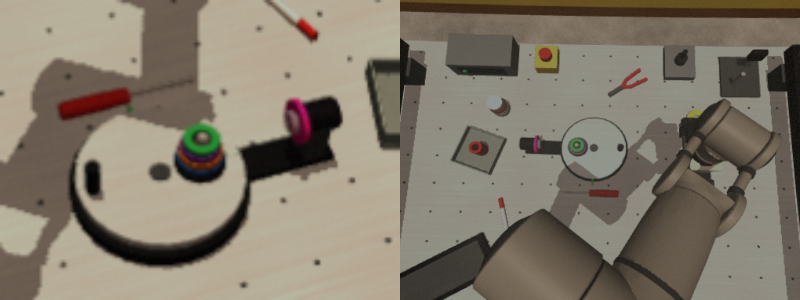

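The stack stands flat on the post at the inspection camera, the knob is back at its start position, the sleeve is in the tray, and the arm is clear. I'll let everything settle, then hand in.

Emit:
send_rows:
  targets:
    - [1, 0, 0, 0, 0]
    - [1, 0, 0, 0, 0]
    - [1, 0, 0, 0, 0]
    - [1, 0, 0, 0, 0]
    - [1, 0, 0, 0, 0]

```text
time: 49.0
tool_pos: [0.4781, -0.2603, 0.174]
tool_rot: [3.141, -0.0, 1.572]
contact_force: [-0.0, -0.6, -0.4]
opening: 0.0919
grip_force: 0.0
```

```bash
python3 -c "
from cell import *
print(hand_in())"
```

```text
the job is handed in; nothing more can be done
None
```

I handed the job in at about 49 s, and the result was not shown to me: in the last pictures all five rings were home on the post in order, the red sleeve was in the tray, the stage was back in its inspection detent and the arm was clear.

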